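# Pack the oven gauge into its case

### The job

Pack the wide-headed oven gauge from the rack into the cutout of its own shape in the open case: first lay it down on its back, display up, on the mat or the counter and let go of it, then take it anew and press it into the cutout, display up and head and handle both fully home. Leave the straight thermometer in the rack and everything else where it stands.

Things in the scene. Friction and masses are not known exactly. Their poses are not given: they have to be found in the camera images.
- gauge_center (a point): Centre of the oven gauge: loose, 250 g, 150 mm long, 26 mm thick; grey head 80 long x 64 wide, black handle 70 long x 34 wide. Axes: x out of the display, y along it towards the handle's end (head spans y -75 to +5 mm, centre of mass y -11), z along its width. It starts on the head's long edge in either rack slot, z up, display away from the robot; the head's top is 32 mm above. On its back, x is up.
- gauge_head (a point): Point in the gauge's head, middle of thickness and width, 60 mm from the centre towards the head's end (y = -60 mm in the gauge).
- gauge_tail (a point): Point in the gauge's handle, middle of thickness and width, 60 mm from the centre towards the handle's end (y = +60 mm in the gauge).
- gauge: The same gauge; origin in the middle of the long edge it stands on at the start (32 mm below its centre), same axes.
- straight_center (a point): Centre of the straight thermometer, a bystander: a plain grey bar 150 x 40 x 26 mm with a small display, standing on its long edge in the rack's other slot; axes as the gauge's. It stays in the rack.
- straight: The straight thermometer; origin in the middle of its lower face, 20 mm below its centre.
- rack: Fixed low steel rack, plate 190 x 120 x 6 mm, with two parallel slots along its y, 84 mm apart (at x = -42 and +42 mm from its origin). Origin: centre of the underside. Things stand on the plate, 6 mm above the counter, between thin walls that reach 28 mm above the counter, at the head's part of the gauge only.
- mat: Fixed thin grey mat 170 x 150 x 3 mm on the counter between rack and case, free room to lay the gauge down. Origin: centre of the underside.
- cutout (a point): Centre of the mouth of the gauge's stepped cutout, on the top face of the hard grey insert, 50 mm above the counter. x points to the cutout's head end (the gauge's y lies along -x), z up. Gauge outline plus 1.5 mm all round, 20 mm deep, the top 4 mm a 45-degree lead-in. Seated, the gauge's centre is 7 mm below this point and it stands 6 mm proud.
- nub_head_l (a joint): One of two sprung nubs in the cutout's side walls at the head, 35 mm from the cutout's centre towards its head end. Value: how far it is pushed into the wall, m (0 to 0.004). Nubs stop the gauge under its own weight about 8 mm deep; pushing each end past its pair takes roughly 5 to 15 N, then it goes down to the floor and is held by friction.
- nub_tail_l (a joint): One of the two like nubs at the handle, 50 mm from the cutout's centre away from the head end. Value as for the other.
- case: Fixed open case 250 x 220 mm, rim 52 mm high; its lid (170 mm deep, 38 mm high) lies open on its -y side. Origin: centre of the underside. The gauge's cutout is 45 mm towards +y; a plain empty rectangular cutout (153 x 43 mm), for the straight thermometer, 45 mm towards -y.
- film_roll: Loose bystander: plastic ring of film, 90 mm across, 50 mm high; origin: centre of the underside. Leave it alone.
- bowl: Loose bystander: steel bowl, 120 mm across, 50 mm high; origin: centre of the underside. Leave it alone.
- sugar_jar: Loose bystander: glass jar, 80 mm across, 130 mm high; origin: centre of the underside. Leave it alone.
- cup: Loose bystander: white cup, 80 mm across, 90 mm high; origin: centre of the underside. Leave it alone.
- spatula: Loose bystander: spatula lying on the counter on the robot's side; origin on its underside. Leave it alone.
- timer: Loose bystander: black timer 75 x 50 x 18 mm; origin: centre of the underside. Leave it alone.
- tub: Loose bystander: white open tub 120 x 160 x 60 mm; origin: centre of the underside. Leave it alone.
There are look-alikes about, which are no part of the job. Leave any blue look-alike of the gauge alone.

How it is judged:
By the outcome, as a careful person would: the job done as asked, in the order asked, and still so for the second after the job is handed in, with the robot touching nothing.
It also fails if it takes over 69 s, if anything falls off the work surface, if the arm or the gripper's body presses on something with over 40 N, if the wrist force passes 120 N, or if a joint passes its speed limit or range.

### The arm

A 6-joint arm with a two-finger parallel gripper is mounted at the origin on the work surface. World frame = base frame: x ahead of the robot, y to its left, z up, the work surface at z = 0. Lengths are in m, angles in rad, forces in N, time in s.
With the tool pointing down it reaches from about 0.275 to 0.775 m from the base axis. Payload 14.6 kg.
Tool frame: the origin (TCP) lies on the mounting face of the last link; the fingertips stand 173 mm ahead of it and the grasp point (between the pads) lies 155 mm ahead of it; y points along the fingers, x is the direction in which the jaws open and shut, and the axes are right-handed (so a half turn about y gives the same grasp; the last joint's range is limited). The gripper opens to 85 mm and grips with 20 to 120 N. Pads are 22 mm wide; open, the fingers measure 114 mm over their backs; the gripper's body (76 mm by 85 mm) begins 54 mm behind the grasp point. The pads swing forward as they close: fully open they stand 13 mm farther back than shut.
Start: joints at [-1.292, 0.263, -0.048, 1.259, 0, 1.415], TCP at [0.221, -0.476, 0.405] pointing down, gripper open.
Joint ranges: [-2.65, 2.65], [-0.89, 1.7], [-1.18, 1.37], [-2.13, 2.11], [-1.35, 1.29], [-3.14, 3.14]. Speed limits (rad/s): [1.89, 1.89, 2.57, 2.79, 3.14, 3.14].

### API

Orientations are given as a unit quaternion [w, x, y, z].
In Python, from cell import arm gives the robot as it stands.
- The arm moves only by the tool carry_out, never from a script. Its argument "deltas" is a list of rows, each an object of numbers: "tx", "ty", "tz": the shift along the world's x, y, z in mm; "spin": the turn about the world's z in degrees; "grip": the opening, from 0 (shut) to 1 (fully open). In form: [{"tx": .., "ty": .., "tz": .., "spin": .., "grip": ..}, ...]. A call has 1 to 20 rows; each row shifts and turns the commanded pose from where the row before left it; what a row does not reach is not made up. A row lasts 1/8 s, in which the tool goes at most 62.5 mm and 10.7 degrees, less where a joint would pass 70% of its speed; a pose out of reach is approached as far as the arm can. A call with a gripper value outside its range is refused whole. The fingers move at their own pace and stop on an object; the grip force is fixed at half the most. Time passes only in rows, so rows that do not move let the fingers close. It gives the time, the measured TCP pose, the force and the opening at its end, in the units of the state.
- arm.read_state(): the state, without advancing time (a new reading comes with each control period).
- arm.snapshot(name): name is "scene" or "top" or "wrist"; returns a dict with "frame" (384x512x3 uint8, red, green, blue), "vfov" (degrees; the focal length in pixels is half the picture's height over the tangent of half this angle, whatever the lens; pixels are square), "cx", "cy" (the principal point, pixels), "rvec" (rotation vector, rad) and "tvec" (3), from world to camera coordinates, as OpenCV has them. Camera axes: x right, y down, z forward; pixel columns grow to the right and rows downward; lengths in m; the calibration is good to about 2 mm. A picture is of the moment at which its call begins. There is no depth.
- arm.finish_job(): hands the job in, once; it reports no verdict.
The state is a dict: "clock": time; "joint_positions": joint angles; "dq": joint speeds; "tau": joint torques, N m; "eef_pos": TCP position; "ee_rot": TCP orientation; "wrist_force": force on the tool from outside, world axes, zero at the start; "wrist_torque": the same for the moment, N m; "opening": opening from 0.0 (shut) to 1.0 (fully open).
Only numpy, scipy, OpenCV 4.12 (cv2) and the standard library are available. Lean on these libraries where they do the work, as an engineer would, in place of code of your own. Each camera call takes 0.05 s, during which the arm holds its last target.

## Working session

There is one attempt and no reset: what is moved stays moved. The work goes in short steps, Python scripts to look and compute and a tool call to move; the robot and the scene stay as the last step left them, time stands still between calls to the robot, and variables do not carry over. Pictures are saved under pics/ and viewed, and the job is handed in when it is done.

Besides the shell and the picture viewer there is one more tool, called after ">>>" by a JSON object that holds its "fn" and its "kwargs", one argument or row to a line. carry_out: Moves the arm, as the interface text tells. Its arguments: {"type":"object","properties":{"deltas":{"type":"array","items":{"type":"object","properties":{"tx":{"type":"number"},"ty":{"type":"number"},"tz":{"type":"number"},"spin":{"type":"number"},"grip":{"type":"number"}}}}},"required":["deltas"]}

```bash
mkdir -p pics; ls; cat > h.py <<'E'
import numpy as np,cv2
from cell import arm
def snap(n,f=None):
    s=arm.snapshot(n)
    if f: cv2.imwrite('pics/'+f,s['frame'][:,:,::-1])
    return s
def K(s):
    h=s['frame'].shape[0];f=h/2/np.tan(np.radians(s['vfov'])/2)
    return np.array([[f,0,s['cx']],[0,f,s['cy']],[0,0,1]])
def cast(s,uv,z):
    R=cv2.Rodrigues(np.array(s['rvec'],float))[0];t=np.array(s['tvec'],float)
    uv=np.atleast_2d(uv).astype(float)
    d=(R.T@np.linalg.inv(K(s))@np.c_[uv,np.ones(len(uv))].T).T
    c=-R.T@t
    return c+d*((z-c[2])/d[:,2])[:,None]
def proj(s,P):
    return cv2.projectPoints(np.atleast_2d(P).astype(float),np.array(s['rvec'],float),np.array(s['tvec'],float),K(s),None)[0][:,0]
E
python3 - <<'E'
from h import *
for n in ['scene','top','wrist']:
    s=snap(n,n+'0.png'); R=cv2.Rodrigues(np.array(s['rvec']))[0]
    print(n,s['vfov'],s['cx'],s['cy'],-R.T@s['tvec'],R.round(2).tolist(), [k for k in s])
print(arm.read_state())
E
```

```text
pics
scene 48.7032811639092 253.2026193783523 193.89784013768534 [1.54665755 0.38694335 0.9401602 ] [[-0.18, 0.98, -0.02], [0.64, 0.11, -0.76], [-0.74, -0.15, -0.65]] ['frame', 'vfov', 'cx', 'cy', 'rvec', 'tvec']
top 55.34894388933588 254.46319302796226 193.54973949613827 [0.45354873 0.18135176 1.3729269 ] [[0.03, -1.0, 0.01], [-1.0, -0.03, -0.07], [0.07, -0.01, -1.0]] ['frame', 'vfov', 'cx', 'cy', 'rvec', 'tvec']
wrist 69.08584901699089 254.75952039913068 191.23179431426334 [ 0.28056498 -0.44809142  0.3744672 ] [[0.42, -0.91, -0.0], [-0.88, -0.4, 0.26], [-0.24, -0.11, -0.96]] ['frame', 'vfov', 'cx', 'cy', 'rvec', 'tvec']
{'clock': 0.15, 'joint_positions': array([-1.29230783e+00,  2.63417169e-01, -4.87758189e-02,  1.25938356e+00,
        1.47193213e-05,  1.41546314e+00]), 'dq': array([ 0.00115603, -0.00075579,  0.00457906,  0.00167333, -0.00149203,
       -0.00030232]), 'tau': array([ 3.64665873e-03, -6.37820148e+01,  3.84650409e+01,  1.04052876e-02,
       -1.19387987e-04,  2.26670863e-05]), 'eef_pos': array([ 0.22064253, -0.47631389,  0.404339  ]), 'ee_rot': array([ 0.59607695, -0.59570378,  0.38087974, -0.38047325]), 'wrist_force': array([ 0.76044796, -0.60917868,  0.41900409]), 'wrist_torque': array([ 0.01166816, -0.0464262 ,  0.00755756]), 'opening': 1.0023937310845072}
```

View pics/scene0.png

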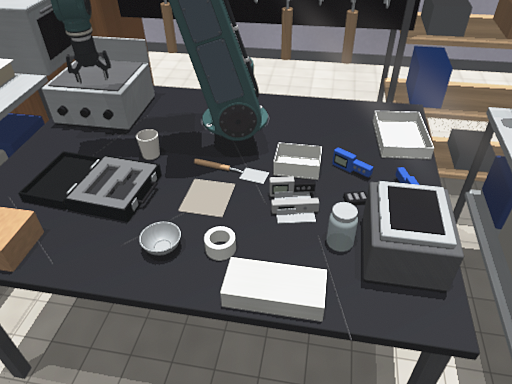

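View pics/top0.png

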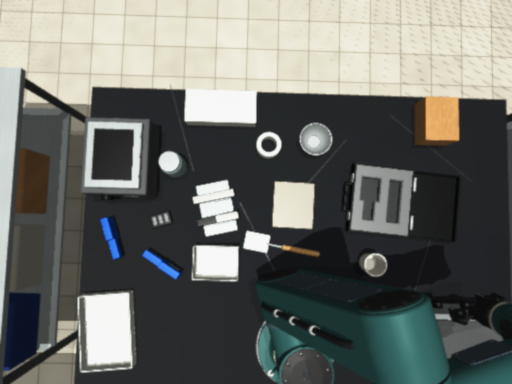

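View pics/wrist0.png

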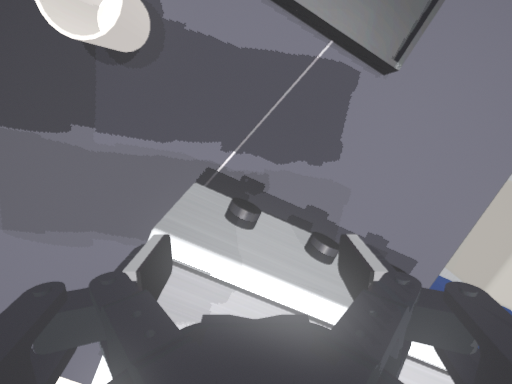

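```bash
python3 - <<'E'
import cv2
t=cv2.imread('pics/top0.png');s=cv2.imread('pics/scene0.png')
a=cv2.resize(t[165:255,180:260],None,fx=7,fy=6.5,interpolation=cv2.INTER_CUBIC)
a=cv2.resize(t[170:250,180:260],None,fx=7,fy=7,interpolation=cv2.INTER_CUBIC);cv2.imwrite('pics/a.png',a)
a=cv2.resize(t[155:245,335:465],None,fx=6,fy=6,interpolation=cv2.INTER_CUBIC);cv2.imwrite('pics/b.png',a)
a=cv2.resize(s[165:235,255:345],None,fx=8,fy=8,interpolation=cv2.INTER_CUBIC);cv2.imwrite('pics/c.png',a)
a=cv2.resize(s[140:220,60:170],None,fx=7,fy=7,interpolation=cv2.INTER_CUBIC);cv2.imwrite('pics/d.png',a)
E
```

```text
(no output)
```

View pics/a.png

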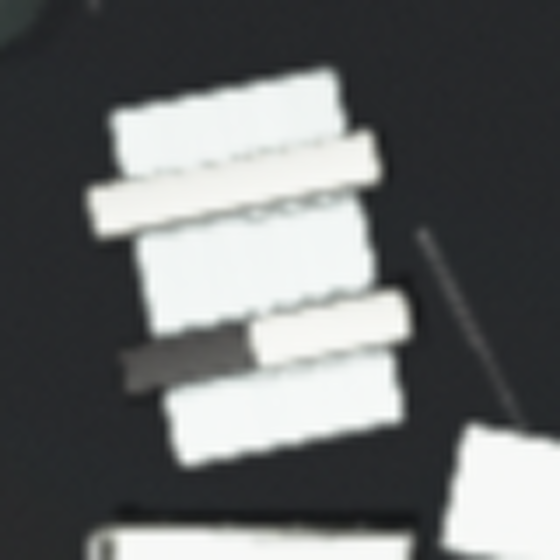

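View pics/b.png

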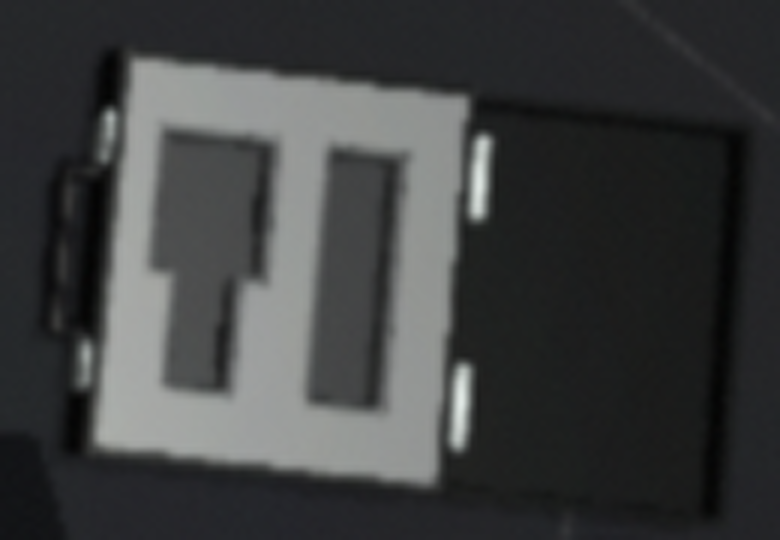

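View pics/c.png

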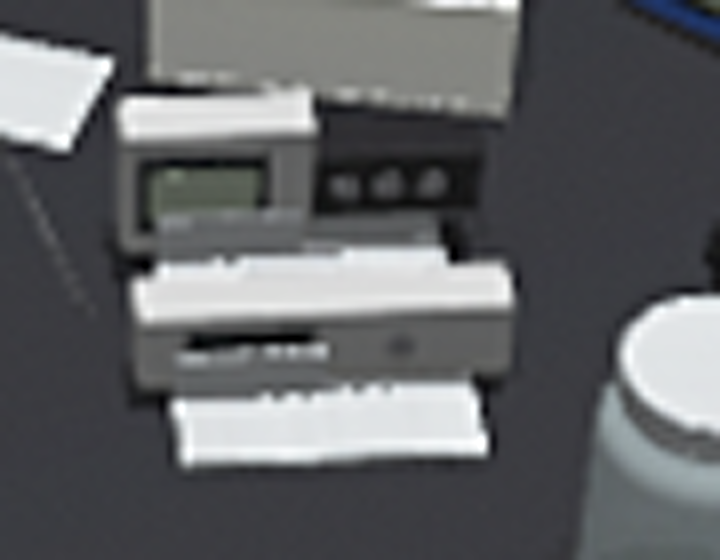

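View pics/d.png

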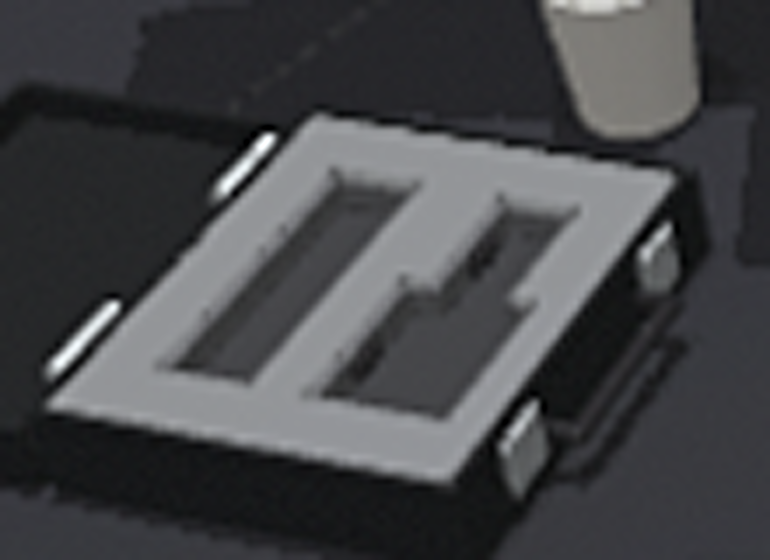

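```bash
python3 - <<'E'
from h import *
s=snap('top'); sc=snap('scene')
A=lambda p:np.array(p)/7.+[180-.43,170-.43]
B=lambda p:np.array(p)/6.+[335-.42,155-.42]
g=cast(s,A([(248,322),(404,292),(412,335),(258,365)]),.07)
print('head top',g.round(4).tolist(),g.mean(0), np.linalg.norm(np.roll(g,-1,0)-g,axis=1))
def ang(v):return np.degrees(np.arctan2(v[1],v[0]))
print('y axis ang',ang(g[0]-g[1]),ang(g[3]-g[2]))
h=cast(s,A([(122,352),(130,393)]),.055);print('tail end',h, h.mean(0), ang(h.mean(0)-g[1:3].mean(0)),np.linalg.norm((h.mean(0)-g[1:3].mean(0))[:2]))
st=cast(s,A([(88,192),(372,132),(381,178),(98,236)]),.046);print('straight',st.mean(0),ang(st[0]-st[1]),ang(st[3]-st[2]))
c=cast(s,B([(163,130),(275,142),(266,281),(235,277),(230,395),(162,388),(170,272),(150,270)]),.05);print('cut',c.round(4).tolist())
i=cast(s,B([(130,55),(470,95),(440,487),(92,450)]),.051);print('ins',i.mean(0),ang(i[0]-i[3]),ang(i[1]-i[2]),ang(i[0]-i[1]),ang(i[3]-i[2]),np.linalg.norm(np.roll(i,-1,0)-i,axis=1))
# scene
C=lambda p:np.array(p)/8.+[255-.44,165-.44]
D=lambda p:np.array(p)/7.+[60-.43,140-.43]
g2=cast(sc,C([(118,100),(312,88),(316,130),(124,140)]),.07);print('scene head',g2.mean(0),g2.round(4).tolist())
i2=cast(sc,D([(320,115),(680,175),(455,483),(50,403)]),.051);print('ins scene',i2.mean(0),ang(i2[2]-i2[1]))
m=cv2.inRange(cv2.cvtColor(s['frame'],cv2.COLOR_RGB2HSV),(10,15,120),(30,70,255))
m[:, :260]=0;m[:,325:]=0;m[:170]=0;m[:,:]=m
k=max(cv2.findContours(m,0,2)[0],key=cv2.contourArea);r=cv2.minAreaRect(k);print(r);print('mat',cast(s,cv2.boxPoints(r),.003).round(3).tolist())
for n,uv,z in [('spatula',(257,242),.01),('tub',(216,262),.06),('jar',(172,163),.13)]:print(n,cast(s,uv,z))
E
```

```text
head top [[0.466, 0.3037, 0.07], [0.4833, 0.2252, 0.07], [0.4616, 0.2205, 0.07], [0.4444, 0.2979, 0.07]] [0.46381865 0.26184226 0.07      ] [0.08042334 0.02217192 0.07933717 0.0223492 ]
y axis ang 102.4242212643709 102.53557277195847
tail end [[0.44908551 0.36900706 0.055     ]
 [0.42829685 0.36413675 0.055     ]] [0.43869118 0.36657191 0.055     ] 103.21794742345975 0.14763741485684861
straight [0.53714037 0.31516521 0.046     ] 103.57298214171705 103.19450637967749
cut [[0.6237, -0.2243, 0.05], [0.6182, -0.2927, 0.05], [0.5334, -0.2874, 0.05], [0.5353, -0.2685, 0.05], [0.4639, -0.2657, 0.05], [0.467, -0.2245, 0.05], [0.5372, -0.229, 0.05], [0.5381, -0.2168, 0.05]]
ins [ 0.53997845 -0.29747314  0.051     ] -5.091106448512081 -4.635826995642012 84.88214638246194 85.46504723355407 [0.20908859 0.23907532 0.21099821 0.24121345]
scene head [0.46661262 0.26474917 0.07      ] [[0.464, 0.2231, 0.07], [0.443, 0.3008, 0.07], [0.4702, 0.3055, 0.07], [0.4893, 0.2296, 0.07]]
ins scene [ 0.54274515 -0.29345647  0.051     ] -4.4603498609585355
((293.0738220214844, 204.6707763671875), (41.158756256103516, 46.3729362487793), 3.1798300743103027)
mat [[0.431, 0.099, 0.003], [0.605, 0.094, 0.003], [0.6, -0.062, 0.003], [0.426, -0.055, 0.003]]
spatula [[0.37317417 0.15098895 0.01      ]]
tub [[0.30204913 0.29551372 0.06      ]]
jar [[0.64057119 0.45078111 0.13      ]]
```

```bash
python3 - <<'E'
from h import *
from scipy.spatial.transform import Rotation as Ro
q=arm.read_state()['ee_rot'];R=Ro.from_quat([q[1],q[2],q[3],q[0]]).as_matrix();print(R.round(3)); print(np.degrees(np.arctan2(R[1,0],R[0,0])))
E
```

```text
[[ 0.42  -0.     0.907]
 [-0.907  0.001  0.42 ]
 [-0.001 -1.     0.   ]]
-65.14487139464413
```

>>> {"fn": "carry_out", "kwargs": {
  "deltas": [
    {"tx":16,"ty":36,"spin":3.9},
    {"tx":16,"ty":36,"spin":3.9},
    {"tx":16,"ty":38,"spin":3.9},
    {"tx":16,"ty":38,"spin":3.9},
    {"tx":16,"ty":38,"spin":3.9},
    {"tx":16,"ty":38,"spin":3.9},
    {"tx":16,"ty":38,"spin":3.9},
    {"tx":14,"ty":38,"spin":3.9},
    {"tx":12,"ty":38,"spin":3.9},
    {"tx":12,"ty":38,"spin":3.9},
    {"tx":12,"ty":38,"spin":3.9},
    {"tx":12,"ty":38,"spin":3.9},
    {"tx":12,"ty":38,"spin":3.9},
    {"tx":12,"ty":38,"spin":3.9},
    {"tx":10,"ty":38,"spin":3.9},
    {"tx":10,"ty":38,"spin":3.9},
    {"tx":8,"ty":38,"spin":3.9},
    {"tx":6,"ty":38,"spin":3.9},
    {"tx":4,"ty":38,"spin":3.9},
    {"tx":2,"ty":38,"spin":3.9}
  ]
}}

```text
invalid input
```

>>> {"fn": "carry_out", "kwargs": {
  "deltas": [
    {"tz":0},
    {"tz":0}
  ]
}}

```text
invalid input
```

```bash
cat >> h.py <<'E'
from scipy.spatial.transform import Rotation as Ro
def st():
    s=arm.read_state();q=s['ee_rot'];R=Ro.from_quat([q[1],q[2],q[3],q[0]]).as_matrix()
    print('t',round(s['clock'],2),'tcp',(s['eef_pos']*1000).round(1),'jaw',np.degrees(np.arctan2(R[1,0],R[0,0])).round(2),'open',round(float(s['opening']),3),'F',s['wrist_force'].round(1),'j',s['joint_positions'].round(2))
E
python3 - <<'E'
from h import *
st(); s=snap('wrist','w1.png')
E
```

```text
t 0.25 tcp [ 220.7 -476.3  404.5] jaw -65.14 open 1.003 F [0.3 0.  1.1] j [-1.29  0.26 -0.05  1.26  0.    1.42]
```

View pics/w1.png

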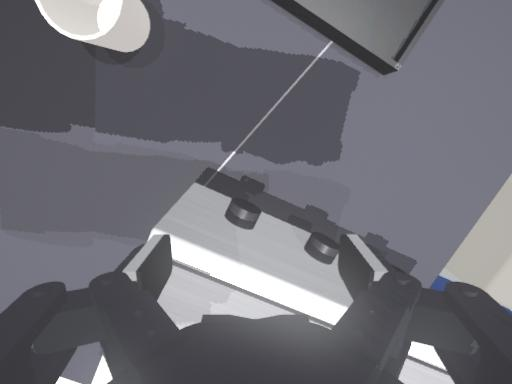

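The calls were refused, so nothing moved. A row probably needs all five keys.

>>> {"fn": "carry_out", "kwargs": {
  "deltas": [
    {"tx":16,"ty":36,"tz":0,"spin":3.9,"grip":1},
    {"tx":16,"ty":36,"tz":0,"spin":3.9,"grip":1},
    {"tx":16,"ty":38,"tz":0,"spin":3.9,"grip":1},
    {"tx":16,"ty":38,"tz":0,"spin":3.9,"grip":1},
    {"tx":16,"ty":38,"tz":0,"spin":3.9,"grip":1},
    {"tx":16,"ty":38,"tz":0,"spin":3.9,"grip":1},
    {"tx":16,"ty":38,"tz":0,"spin":3.9,"grip":1},
    {"tx":14,"ty":38,"tz":0,"spin":3.9,"grip":1},
    {"tx":12,"ty":38,"tz":0,"spin":3.9,"grip":1},
    {"tx":12,"ty":38,"tz":0,"spin":3.9,"grip":1},
    {"tx":12,"ty":38,"tz":0,"spin":3.9,"grip":1},
    {"tx":12,"ty":38,"tz":0,"spin":3.9,"grip":1},
    {"tx":12,"ty":38,"tz":0,"spin":3.9,"grip":1},
    {"tx":12,"ty":38,"tz":0,"spin":3.9,"grip":1},
    {"tx":10,"ty":38,"tz":0,"spin":3.9,"grip":1},
    {"tx":10,"ty":38,"tz":0,"spin":3.9,"grip":1},
    {"tx":8,"ty":38,"tz":0,"spin":3.9,"grip":1},
    {"tx":6,"ty":38,"tz":0,"spin":3.9,"grip":1},
    {"tx":4,"ty":38,"tz":0,"spin":3.9,"grip":1},
    {"tx":2,"ty":38,"tz":0,"spin":3.9,"grip":1}
  ]
}}

```text
clock: 2.8
eef_pos: [0.4587, 0.281, 0.4046]
ee_rot: [0.703, -0.703, -0.08, 0.08]
wrist_force: [-0.1, -0.8, 0.1]
opening: 1.003
```

>>> {"fn": "carry_out", "kwargs": {
  "deltas": [
    {"tx":0,"ty":0,"tz":0,"spin":0,"grip":1},
    {"tx":0,"ty":0,"tz":0,"spin":0,"grip":1}
  ]
}}

```text
clock: 3.05
eef_pos: [0.4586, 0.2794, 0.4046]
ee_rot: [-0.703, 0.703, 0.079, -0.079]
wrist_force: [0.7, -0.0, 0.3]
opening: 1.0
```

```bash
python3 - <<'E'
from h import *
st(); s=snap('wrist','w1.png')
E
```

```text
t 3.05 tcp [458.6 279.4 404.6] jaw 12.84 open 1.0 F [ 0.7 -0.   0.3] j [ 0.4   0.28 -0.02  1.27 -0.    1.74]
```

View pics/w1.png

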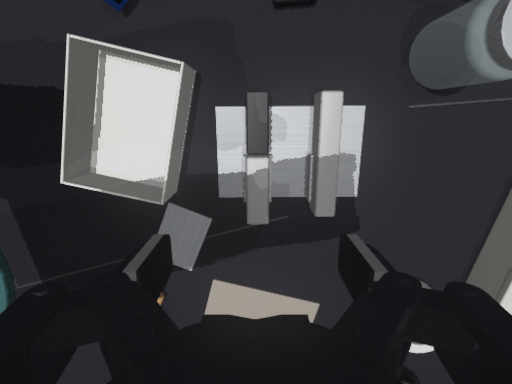

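```bash
python3 - <<'E'
from h import *
s=snap('wrist'); f=s['frame']
cv2.imwrite('pics/w1z.png',cv2.resize(f[80:235,205:375,::-1],None,fx=4,fy=3.8,interpolation=cv2.INTER_CUBIC)[:590])
cv2.imwrite('pics/w1z.png',cv2.resize(f[85:230,230:350,::-1],None,fx=4,fy=4,interpolation=cv2.INTER_CUBIC))
print(proj(s,[[.4585,.2853,.07],[.4558,.2959,.055],[.4638,.2618,.07],[.4585,.279,.05]]))
E
```

```text
[[256.41130388 171.47880341]
 [256.0840898  159.6029484 ]
 [256.37652184 192.3506965 ]
 [255.12986525 173.25881507]]
```

View pics/w1z.png

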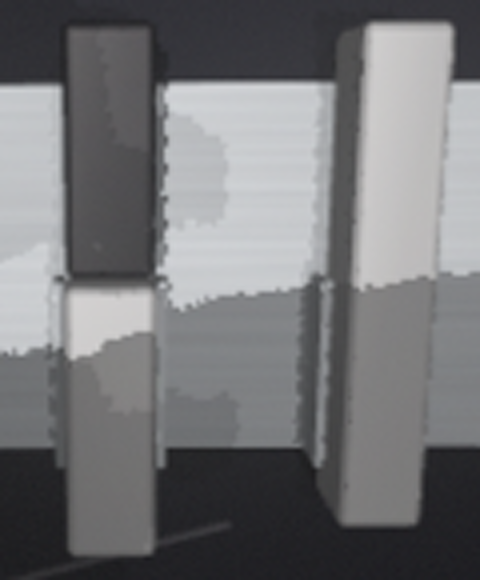

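```bash
python3 - <<'E'
from h import *
s=snap('wrist')
W=lambda p:np.array(p)/4.+[230-.375,85-.375]
g=cast(s,W([(66,287),(155,287),(155,555),(69,555)]),.07)
print(g.round(4).tolist(),g.mean(0),np.linalg.norm(np.roll(g,-1,0)-g,axis=1))
v=g[0]+g[1]-g[2]-g[3];print(np.degrees(np.arctan2(v[1],v[0])))
u=v/np.linalg.norm(v);print('centre',g.mean(0)+.035*u,'CM',g.mean(0)+.024*u)
h=cast(s,W([(66,25),(153,25)]),.055);print(h.mean(0), h.mean(0)-.075*u)
E
```

```text
[[0.4439, 0.2991, 0.07], [0.4677, 0.3045, 0.07], [0.4859, 0.228, 0.07], [0.4614, 0.2224, 0.07]] [0.46471601 0.26348606 0.07      ] [0.02438929 0.07865438 0.02517189 0.0786436 ]
103.15036020778018
centre [0.45675325 0.29756823 0.07      ] CM [0.45925583 0.28685669 0.07      ]
[0.44033539 0.36895477 0.055     ] [0.45739844 0.29592154 0.055     ]
```

>>> {"fn": "carry_out", "kwargs": {
  "deltas": [
    {"tx":1,"ty":7,"tz":-30,"spin":0.3,"grip":1},
    {"tx":0,"ty":0,"tz":-40,"spin":0,"grip":1},
    {"tx":0,"ty":0,"tz":-40,"spin":0,"grip":1},
    {"tx":0,"ty":0,"tz":-35,"spin":0,"grip":1},
    {"tx":0,"ty":0,"tz":-25,"spin":0,"grip":1},
    {"tx":0,"ty":0,"tz":-15,"spin":0,"grip":1},
    {"tx":0,"ty":0,"tz":-12,"spin":0,"grip":1},
    {"tx":0,"ty":0,"tz":0,"spin":0,"grip":1},
    {"tx":0,"ty":0,"tz":0,"spin":0,"grip":1}
  ]
}}

```text
clock: 4.32
eef_pos: [0.4599, 0.2866, 0.2083]
ee_rot: [0.703, -0.702, -0.081, 0.081]
wrist_force: [-0.1, 0.1, 0.2]
opening: 1.002
```

```bash
python3 - <<'E'
from h import *
st(); s=snap('wrist','w2.png')
E
```

```text
t 4.33 tcp [459.9 286.6 208.3] jaw 13.14 open 1.002 F [-0.1  0.1  0.2] j [ 0.41  0.43 -0.37  0.77  0.    1.75]
```

View pics/w2.png

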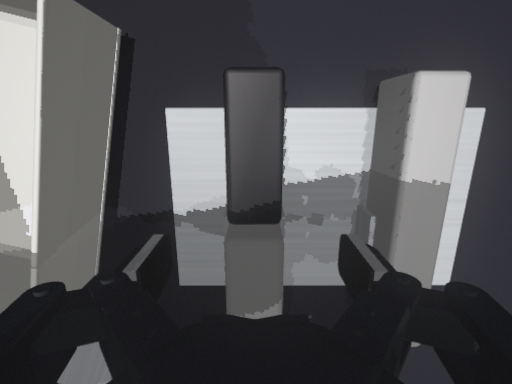

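Gauge head (225–283, v≈225–315) is centred between the fingers. Next I close and lift.

>>> {"fn": "carry_out", "kwargs": {
  "deltas": [
    {"tx":0,"ty":0,"tz":0,"spin":0,"grip":0},
    {"tx":0,"ty":0,"tz":0,"spin":0,"grip":0},
    {"tx":0,"ty":0,"tz":0,"spin":0,"grip":0},
    {"tx":0,"ty":0,"tz":0,"spin":0,"grip":0},
    {"tx":0,"ty":0,"tz":0,"spin":0,"grip":0},
    {"tx":0,"ty":0,"tz":0,"spin":0,"grip":0},
    {"tx":0,"ty":0,"tz":0,"spin":0,"grip":0},
    {"tx":0,"ty":0,"tz":0,"spin":0,"grip":0}
  ]
}}

```text
clock: 5.38
eef_pos: [0.4597, 0.2867, 0.2079]
ee_rot: [0.703, -0.702, -0.081, 0.081]
wrist_force: [-2.0, -1.0, 5.2]
opening: 0.299
```

```bash
python3 - <<'E'
from h import *
st()
E
```

```text
t 5.38 tcp [459.7 286.7 207.9] jaw 13.16 open 0.299 F [-2.  -1.   5.2] j [ 0.41  0.43 -0.37  0.77  0.    1.75]
```

>>> {"fn": "carry_out", "kwargs": {
  "deltas": [
    {"tx":0,"ty":0,"tz":10,"spin":0,"grip":0},
    {"tx":0,"ty":0,"tz":20,"spin":0,"grip":0},
    {"tx":0,"ty":0,"tz":30,"spin":0,"grip":0},
    {"tx":0,"ty":0,"tz":30,"spin":0,"grip":0},
    {"tx":0,"ty":0,"tz":10,"spin":0,"grip":0},
    {"tx":5,"ty":-20,"tz":0,"spin":5.9,"grip":0},
    {"tx":6,"ty":-20,"tz":0,"spin":6,"grip":0},
    {"tx":6,"ty":-20,"tz":0,"spin":6,"grip":0},
    {"tx":6,"ty":-20,"tz":0,"spin":6,"grip":0},
    {"tx":6,"ty":-20,"tz":0,"spin":6,"grip":0},
    {"tx":6,"ty":-20,"tz":0,"spin":6,"grip":0},
    {"tx":6,"ty":-20,"tz":0,"spin":6,"grip":0},
    {"tx":6,"ty":-20,"tz":0,"spin":6,"grip":0},
    {"tx":6,"ty":-20,"tz":0,"spin":6,"grip":0},
    {"tx":6,"ty":-20,"tz":0,"spin":6,"grip":0},
    {"tx":4,"ty":-15,"tz":0,"spin":6,"grip":0},
    {"tx":3,"ty":-12,"tz":0,"spin":6,"grip":0},
    {"tx":0,"ty":0,"tz":-20,"spin":0,"grip":0},
    {"tx":0,"ty":0,"tz":0,"spin":0,"grip":0},
    {"tx":0,"ty":0,"tz":0,"spin":0,"grip":0}
  ]
}}

```text
clock: 7.88
eef_pos: [0.5256, 0.0597, 0.2879]
ee_rot: [0.521, -0.521, -0.478, 0.478]
wrist_force: [-0.1, 0.8, -2.7]
opening: 0.298
```

```bash
python3 - <<'E'
from h import *
st(); s=snap('scene');cv2.imwrite('pics/s3.png',cv2.resize(s['frame'][100:260,140:340,::-1],None,fx=3.5,fy=3.5)); snap('wrist','w3.png')
E
```

```text
t 7.88 tcp [525.6  59.7 287.9] jaw 85.06 open 0.298 F [-0.1  0.8 -2.7] j [-0.04  0.33 -0.27  0.96 -0.    0.05]
```

View pics/s3.png

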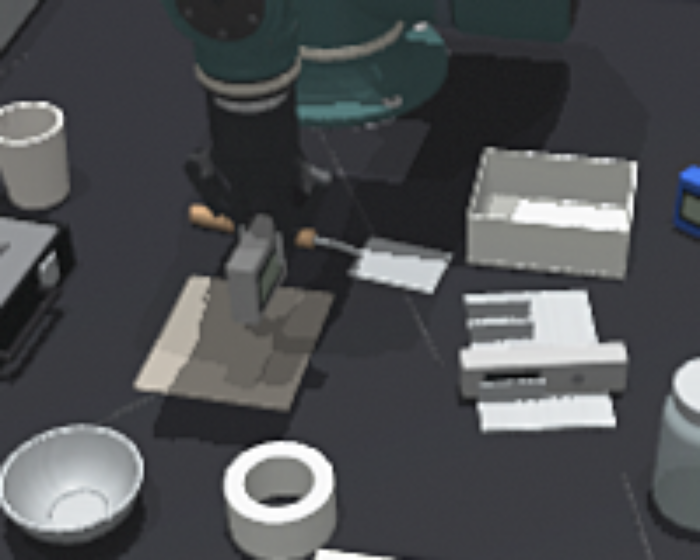

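View pics/w3.png

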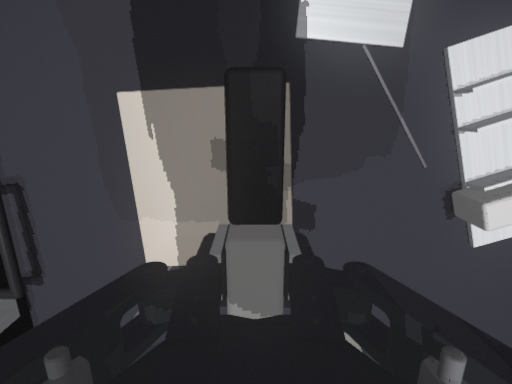

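>>> {"fn": "carry_out", "kwargs": {
  "deltas": [
    {"tx":0,"ty":0,"tz":-25,"spin":0,"grip":0},
    {"tx":0,"ty":0,"tz":-25,"spin":0,"grip":0},
    {"tx":0,"ty":0,"tz":-15,"spin":0,"grip":0},
    {"tx":0,"ty":0,"tz":-10,"spin":0,"grip":0},
    {"tx":0,"ty":0,"tz":-4,"spin":0,"grip":0},
    {"tx":0,"ty":0,"tz":-2,"spin":0,"grip":0},
    {"tx":0,"ty":0,"tz":-1,"spin":0,"grip":0},
    {"tx":0,"ty":0,"tz":0,"spin":0,"grip":0}
  ]
}}

```text
clock: 8.98
eef_pos: [0.5257, 0.0596, 0.2059]
ee_rot: [-0.521, 0.521, 0.478, -0.478]
wrist_force: [0.2, -0.3, -2.0]
opening: 0.296
```

>>> {"fn": "carry_out", "kwargs": {
  "deltas": [
    {"tx":0,"ty":0,"tz":-1,"spin":0,"grip":0},
    {"tx":0,"ty":0,"tz":0,"spin":0,"grip":0}
  ]
}}

```text
clock: 9.22
eef_pos: [0.5258, 0.0596, 0.2049]
ee_rot: [-0.521, 0.521, 0.478, -0.478]
wrist_force: [-0.5, 0.5, 1.8]
opening: 0.296
```

>>> {"fn": "carry_out", "kwargs": {
  "deltas": [
    {"tx":0,"ty":0,"tz":0,"spin":0,"grip":0.5},
    {"tx":0,"ty":0,"tz":0,"spin":0,"grip":0.8},
    {"tx":0,"ty":0,"tz":0,"spin":0,"grip":0.8},
    {"tx":0,"ty":0,"tz":0,"spin":0,"grip":0.8},
    {"tx":0,"ty":0,"tz":0,"spin":0,"grip":0.8},
    {"tx":0,"ty":0,"tz":20,"spin":0,"grip":0.8},
    {"tx":0,"ty":0,"tz":30,"spin":0,"grip":0.8},
    {"tx":0,"ty":0,"tz":30,"spin":0,"grip":0.8},
    {"tx":0,"ty":25,"tz":0,"spin":0,"grip":0},
    {"tx":0,"ty":20,"tz":0,"spin":0,"grip":0},
    {"tx":0,"ty":5,"tz":0,"spin":0,"grip":0},
    {"tx":0,"ty":0,"tz":0,"spin":0,"grip":0},
    {"tx":0,"ty":0,"tz":0,"spin":0,"grip":0},
    {"tx":0,"ty":0,"tz":0,"spin":0,"grip":0},
    {"tx":0,"ty":0,"tz":0,"spin":0,"grip":0}
  ]
}}

```text
clock: 11.1
eef_pos: [0.5257, 0.1093, 0.2847]
ee_rot: [0.521, -0.521, -0.478, 0.478]
wrist_force: [0.1, -0.0, 0.2]
opening: 0.001
```

```bash
python3 - <<'E'
from h import *
st(); s=snap('scene');cv2.imwrite('pics/s4.png',cv2.resize(s['frame'][100:260,140:340,::-1],None,fx=3.5,fy=3.5)); snap('wrist','w4.png')
E
```

```text
t 11.1 tcp [525.7 109.3 284.7] jaw 85.03 open 0.001 F [ 0.1 -0.   0.2] j [ 0.05  0.35 -0.26  0.96 -0.    0.14]
```

View pics/s4.png

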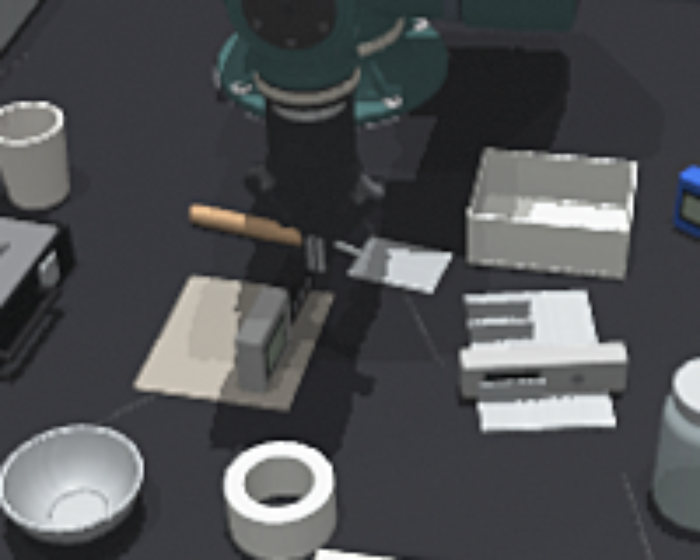

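View pics/w4.png

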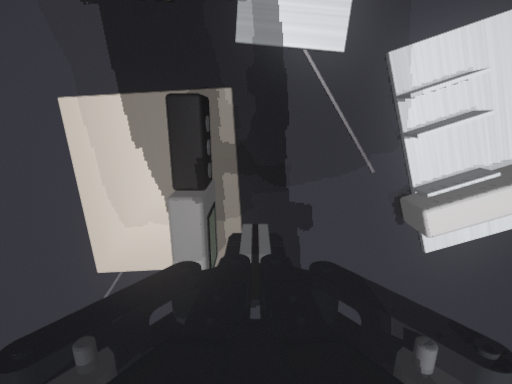

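>>> {"fn": "carry_out", "kwargs": {
  "deltas": [
    {"tx":0,"ty":0,"tz":-25,"spin":0,"grip":0},
    {"tx":0,"ty":0,"tz":-25,"spin":0,"grip":0},
    {"tx":0,"ty":0,"tz":-17,"spin":0,"grip":0},
    {"tx":0,"ty":-8,"tz":0,"spin":0,"grip":0},
    {"tx":0,"ty":-6,"tz":0,"spin":0,"grip":0},
    {"tx":0,"ty":-5,"tz":0,"spin":0,"grip":0},
    {"tx":0,"ty":-5,"tz":0,"spin":0,"grip":0},
    {"tx":0,"ty":-5,"tz":0,"spin":0,"grip":0},
    {"tx":0,"ty":0,"tz":0,"spin":0,"grip":0}
  ]
}}

```text
clock: 12.32
eef_pos: [0.5257, 0.0803, 0.2178]
ee_rot: [-0.521, 0.521, 0.478, -0.478]
wrist_force: [-0.4, 0.1, -0.3]
opening: -0.001
```

```bash
python3 - <<'E'
from h import *
st(); s=snap('scene');cv2.imwrite('pics/s5.png',cv2.resize(s['frame'][130:240,160:300,::-1],None,fx=4.5,fy=4.5))
E
```

```text
t 12.32 tcp [525.7  80.3 217.8] jaw 85.03 open -0.001 F [-0.4  0.1 -0.3] j [-0.    0.4  -0.38  0.79  0.    0.09]
```

View pics/s5.png

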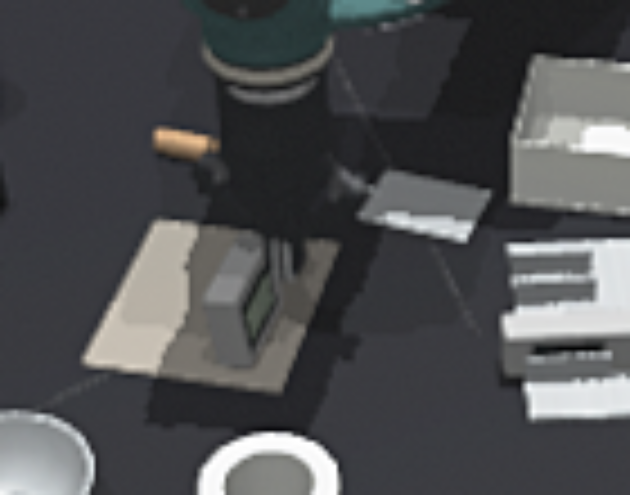

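It is tipping rather than sliding, so I keep pushing.

>>> {"fn": "carry_out", "kwargs": {
  "deltas": [
    {"tx":0,"ty":-5,"tz":0,"spin":0,"grip":0},
    {"tx":0,"ty":-5,"tz":0,"spin":0,"grip":0},
    {"tx":0,"ty":-5,"tz":0,"spin":0,"grip":0},
    {"tx":0,"ty":-5,"tz":0,"spin":0,"grip":0},
    {"tx":0,"ty":0,"tz":0,"spin":0,"grip":0},
    {"tx":0,"ty":0,"tz":0,"spin":0,"grip":0}
  ]
}}

```text
clock: 13.12
eef_pos: [0.5257, 0.0606, 0.2177]
ee_rot: [-0.521, 0.521, 0.478, -0.478]
wrist_force: [-0.1, -0.6, -0.4]
opening: 0.002
```

```bash
python3 - <<'E'
from h import *
st(); s=snap('scene');cv2.imwrite('pics/s6.png',cv2.resize(s['frame'][130:240,160:300,::-1],None,fx=4.5,fy=4.5))
E
```

```text
t 13.12 tcp [525.7  60.6 217.7] jaw 85.05 open 0.002 F [-0.1 -0.6 -0.4] j [-0.04  0.4  -0.39  0.78  0.    0.05]
```

View pics/s6.png

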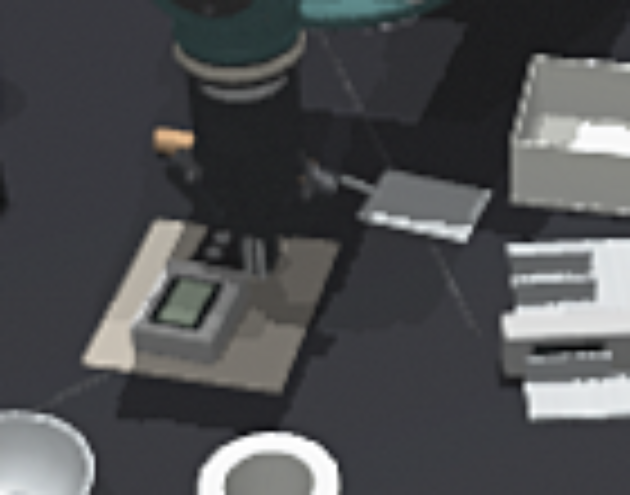

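>>> {"fn": "carry_out", "kwargs": {
  "deltas": [
    {"tx":0,"ty":0,"tz":30,"spin":0,"grip":0},
    {"tx":0,"ty":-10,"tz":40,"spin":0,"grip":1},
    {"tx":0,"ty":-20,"tz":40,"spin":0,"grip":1},
    {"tx":0,"ty":-20,"tz":40,"spin":0,"grip":1},
    {"tx":0,"ty":-5,"tz":10,"spin":0,"grip":1},
    {"tx":0,"ty":0,"tz":0,"spin":0,"grip":1},
    {"tx":0,"ty":0,"tz":0,"spin":0,"grip":1}
  ]
}}

```text
clock: 14.05
eef_pos: [0.5254, 0.0061, 0.3764]
ee_rot: [0.522, -0.52, -0.478, 0.478]
wrist_force: [-0.2, 0.1, -0.6]
opening: 0.997
```

```bash
python3 - <<'E'
from h import *
st(); s=snap('wrist','w7.png'); f=s['frame']
cv2.imwrite('pics/w7z.png',cv2.resize(f[60:260,150:350,::-1],None,fx=3,fy=3,interpolation=cv2.INTER_CUBIC)[:600])
E
```

```text
t 14.05 tcp [525.4   6.1 376.4] jaw 85.08 open 0.997 F [-0.2  0.1 -0.6] j [-0.14  0.27 -0.11  1.19  0.   -0.06]
```

View pics/w7.png

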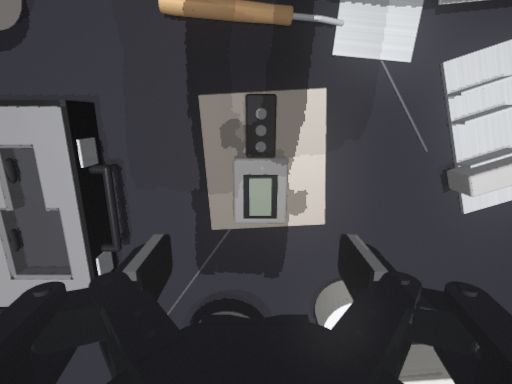

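View pics/w7z.png

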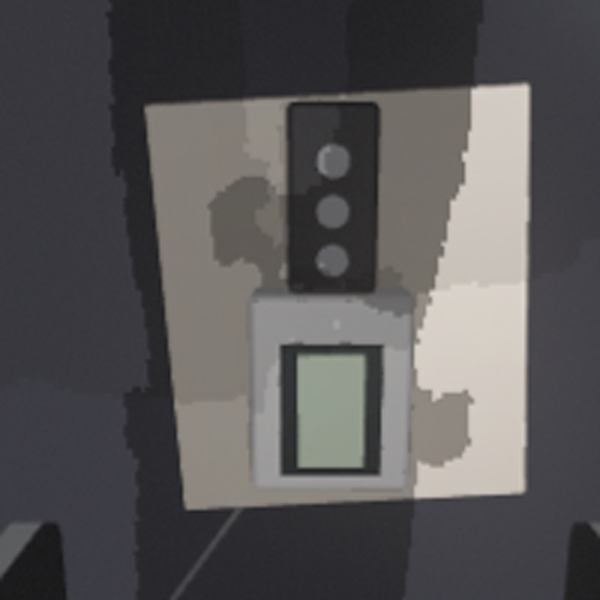

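```bash
python3 - <<'E'
from h import *
s=snap('wrist')
W=lambda p:np.array(p)/3.+[150-.33,60-.33]
g=cast(s,W([(251,294),(413,294),(410,488),(251,488)]),.029)
print(g.round(4).tolist(),g.mean(0),np.linalg.norm(np.roll(g,-1,0)-g,axis=1))
h=cast(s,W([(288,102),(380,102),(377,291),(289,291)]),.029)
print(h.round(4).tolist(),np.linalg.norm(np.roll(h,-1,0)-h,axis=1))
a=(g[2]+g[3])/2;b=(h[0]+h[1])/2;v=b-a;print('len',np.linalg.norm(v),'ang',np.degrees(np.arctan2(v[1],v[0])),'centre',(a+b)/2)
for p,q in[(g[3],g[0]),(g[2],g[1]),(h[3],h[0]),(h[2],h[1])]:
    print(np.degrees(np.arctan2(*(q-p)[[1,0]])))
u=v/np.linalg.norm(v);print('headc',g.mean(0)+.035*u,'cm',(a+b)/2-.011*u)
E
```

```text
[[0.5027, -0.0165, 0.029], [0.5081, 0.045, 0.029], [0.5869, 0.0393, 0.029], [0.5813, -0.025, 0.029]] [0.54472889 0.01067505 0.029     ] [0.06173638 0.07903737 0.06454131 0.07904533]
[[0.435, 0.0041, 0.029], [0.4379, 0.0371, 0.029], [0.5057, 0.0314, 0.029], [0.5028, -0.002, 0.029]] [0.03305871 0.06809149 0.03350411 0.06809183]
len 0.14826722803546127 ang 174.7857936095767 centre [0.51025745 0.01387042 0.029     ]
173.84079777510775
175.87414268709261
174.827115451778
175.2019022983025
headc [0.50987373 0.01385584 0.029     ] cm [0.52121193 0.01287075 0.029     ]
```

>>> {"fn": "carry_out", "kwargs": {
  "deltas": [
    {"tx":-4,"ty":7,"tz":-30,"spin":0,"grip":1},
    {"tx":0,"ty":0,"tz":-40,"spin":0,"grip":1},
    {"tx":0,"ty":0,"tz":-40,"spin":0,"grip":1},
    {"tx":0,"ty":0,"tz":-35,"spin":-0.3,"grip":1},
    {"tx":0,"ty":0,"tz":-25,"spin":0,"grip":1},
    {"tx":0,"ty":0,"tz":-15,"spin":0,"grip":1},
    {"tx":0,"ty":0,"tz":-8,"spin":0,"grip":1},
    {"tx":0,"ty":0,"tz":0,"spin":0,"grip":1}
  ]
}}

```text
clock: 15.15
eef_pos: [0.5215, 0.0128, 0.1843]
ee_rot: [0.523, -0.522, -0.476, 0.477]
wrist_force: [-0.1, 0.3, -0.2]
opening: 1.0
```

```bash
python3 - <<'E'
from h import *
st(); s=snap('wrist','w8.png')
E
```

```text
t 15.15 tcp [521.5  12.8 184.3] jaw 84.77 open 1.0 F [-0.1  0.3 -0.2] j [-0.13  0.43 -0.45  0.69 -0.   -0.04]
```

View pics/w8.png

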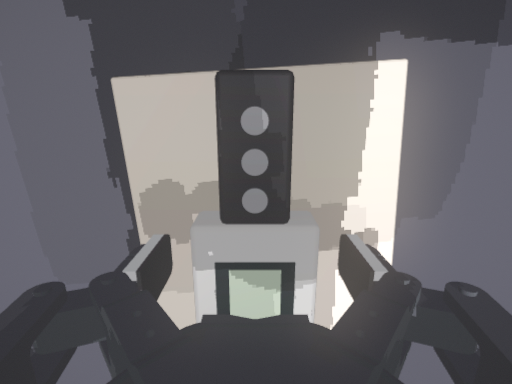

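Straddling the head symmetrically. Next: close and lift.

>>> {"fn": "carry_out", "kwargs": {
  "deltas": [
    {"tx":0,"ty":0,"tz":0,"spin":0,"grip":0},
    {"tx":0,"ty":0,"tz":0,"spin":0,"grip":0},
    {"tx":0,"ty":0,"tz":0,"spin":0,"grip":0},
    {"tx":0,"ty":0,"tz":0,"spin":0,"grip":0},
    {"tx":0,"ty":0,"tz":0,"spin":0,"grip":0},
    {"tx":0,"ty":0,"tz":0,"spin":0,"grip":0},
    {"tx":0,"ty":0,"tz":10,"spin":0,"grip":0},
    {"tx":0,"ty":0,"tz":20,"spin":0,"grip":0},
    {"tx":0,"ty":0,"tz":30,"spin":0,"grip":0},
    {"tx":0,"ty":0,"tz":40,"spin":0,"grip":0},
    {"tx":0,"ty":0,"tz":20,"spin":0,"grip":0},
    {"tx":0,"ty":0,"tz":0,"spin":0,"grip":0}
  ]
}}

```text
clock: 16.7
eef_pos: [0.5219, 0.0126, 0.3062]
ee_rot: [-0.522, 0.523, 0.477, -0.476]
wrist_force: [0.8, -0.0, -3.3]
opening: 0.731
```

```bash
python3 - <<'E'
from h import *
st(); s=snap('wrist','w9.png')
E
```

```text
t 16.7 tcp [521.9  12.6 306.2] jaw 84.76 open 0.731 F [ 0.8 -0.  -3.3] j [-0.13  0.31 -0.26  1.   -0.   -0.04]
```

View pics/w9.png

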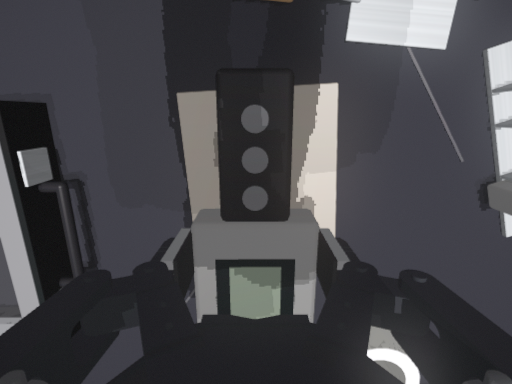

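>>> {"fn": "carry_out", "kwargs": {
  "deltas": [
    {"tx":2,"ty":-15,"tz":5,"spin":0,"grip":0},
    {"tx":2,"ty":-25,"tz":5,"spin":0,"grip":0},
    {"tx":2,"ty":-30,"tz":5,"spin":0,"grip":0},
    {"tx":2,"ty":-30,"tz":5,"spin":0,"grip":0},
    {"tx":2,"ty":-25,"tz":0,"spin":0,"grip":0},
    {"tx":0,"ty":-15,"tz":0,"spin":0,"grip":0},
    {"tx":0,"ty":0,"tz":0,"spin":0,"grip":0},
    {"tx":0,"ty":0,"tz":0,"spin":0,"grip":0}
  ]
}}

```text
clock: 17.75
eef_pos: [0.5315, -0.1269, 0.3245]
ee_rot: [0.523, -0.522, -0.477, 0.477]
wrist_force: [-0.0, 0.4, -2.9]
opening: 0.729
```

```bash
python3 - <<'E'
from h import *
st(); s=snap('wrist','w10.png')
cv2.imwrite('pics/w10z.png',cv2.resize(s['frame'][40:240,20:240,::-1],None,fx=3,fy=3,interpolation=cv2.INTER_CUBIC)[:600])
E
```

```text
t 17.75 tcp [ 531.5 -126.9  324.5] jaw 84.77 open 0.729 F [-0.   0.4 -2.9] j [-0.38  0.34 -0.16  1.07  0.   -0.29]
```

View pics/w10.png

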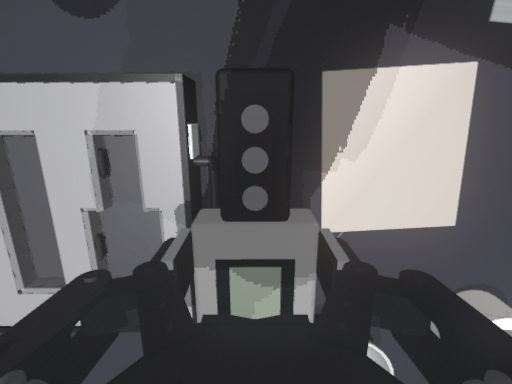

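View pics/w10z.png

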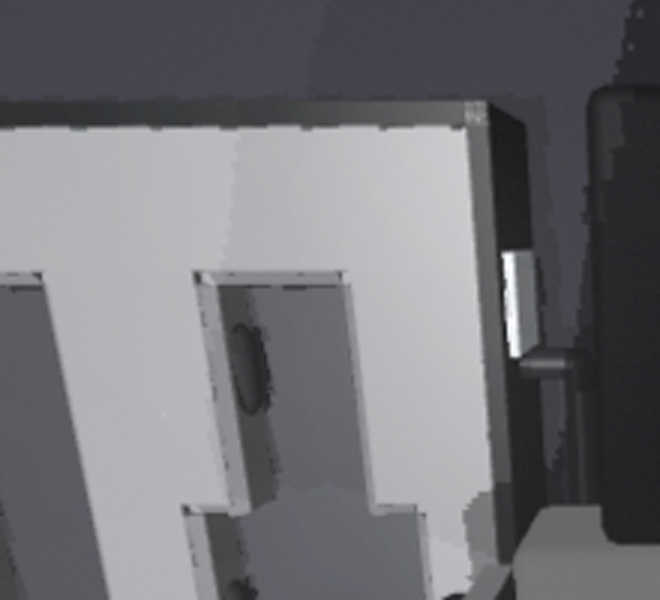

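```bash
python3 - <<'E'
from h import *
s=snap('wrist')
W=lambda p:np.array(p)/3.+[20-.33,40-.33]
T=cast(s,W([(195,272),(346,270)]),.05);S=cast(s,W([(182,508),(425,505)]),.05);I=cast(s,W([(231,508),(371,506)]),.05)
ang=lambda v:np.degrees(np.arctan2(v[1],v[0]))
print('tail',T.round(4).tolist(),np.linalg.norm(T[1]-T[0]),'step',S.round(4).tolist(),np.linalg.norm(S[1]-S[0]),'inner',I.round(4).tolist(),np.linalg.norm(I[1]-I[0]))
print(ang(T[1]-T[0]),ang(S[1]-S[0]),ang(I[0]-T[0]),ang(I[1]-T[1]),'dist',np.linalg.norm(S.mean(0)-T.mean(0)))
# lead-in inner corners / floor
u=np.array([np.cos(np.radians(-4.9)),np.sin(np.radians(-4.9)),0])
print('from tail',T.mean(0)+.0805*u,'from step',S.mean(0)+.0105*u, I.mean(0)+.0105*u)
# insert corner check, gauge in hand: corners top z?
E
```

```text
tail [[0.4638, -0.2672, 0.05], [0.4672, -0.224, 0.05]] 0.043279832903023514 step [[0.5333, -0.2892, 0.05], [0.5393, -0.2143, 0.05]] 0.07510891608333901 inner [[0.5347, -0.2741, 0.05], [0.538, -0.231, 0.05]] 0.043292828862029994
85.44269821961042 85.44644533704597 -5.606495634296688 -5.597458806294157 dist 0.07107078863059708
from tail [ 0.54567931 -0.25247236  0.05      ] from step [ 0.54673836 -0.25265441  0.05      ] [ 0.54682821 -0.25344677  0.05      ]
```

```bash
python3 - <<'E'
from h import *
s=snap('wrist'); st()
cv2.imwrite('pics/w10g.png',cv2.resize(s['frame'][55:325,180:335,::-1],None,fx=2.2,fy=2.2,interpolation=cv2.INTER_CUBIC))
t=arm.read_state()['eef_pos']
P=cast(s,[(217,70),(293,70),(289,221),(221,221),(196,321),(315,321)],.1693)
d=P-t; a=np.radians(84.77+90);u=np.array([np.cos(a),np.sin(a)]);n=np.array([u[1],-u[0]])
print((d[:,:2]@u).round(4),(d[:,:2]@n).round(4))
E
```

```text
t 17.9 tcp [ 531.6 -126.7  324.7] jaw 84.81 open 0.731 F [-1.   0.9 -1.8] j [-0.38  0.34 -0.16  1.07  0.   -0.29]
[ 0.0855  0.0854  0.0182  0.0182 -0.0389 -0.039 ] [-0.0157  0.016   0.0164 -0.0163 -0.0315  0.0321]
```

View pics/w10g.png

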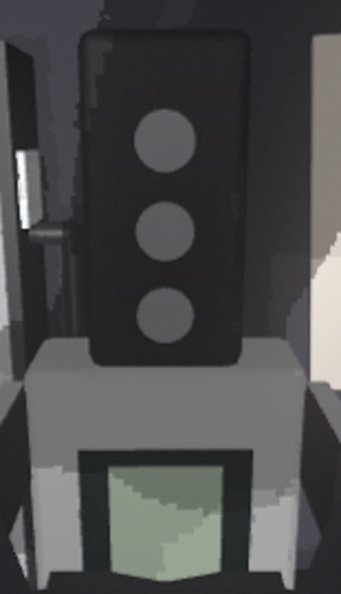

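>>> {"fn": "carry_out", "kwargs": {
  "deltas": [
    {"tx":3,"ty":-15,"tz":0,"spin":0.4,"grip":0},
    {"tx":5,"ty":-25,"tz":0,"spin":0,"grip":0},
    {"tx":5,"ty":-25,"tz":0,"spin":0,"grip":0},
    {"tx":5,"ty":-25,"tz":0,"spin":0,"grip":0},
    {"tx":5,"ty":-22,"tz":0,"spin":0,"grip":0},
    {"tx":2,"ty":-14.5,"tz":0,"spin":0,"grip":0},
    {"tx":0,"ty":0,"tz":-20,"spin":0,"grip":0},
    {"tx":0,"ty":0,"tz":-25,"spin":0,"grip":0},
    {"tx":0,"ty":0,"tz":-20,"spin":0,"grip":0},
    {"tx":0,"ty":0,"tz":-10,"spin":0,"grip":0},
    {"tx":0,"ty":0,"tz":-3,"spin":0,"grip":0},
    {"tx":0,"ty":0,"tz":0,"spin":0,"grip":0}
  ]
}}

```text
clock: 19.4
eef_pos: [0.5568, -0.254, 0.2472]
ee_rot: [-0.52, 0.521, 0.478, -0.478]
wrist_force: [-0.1, 0.1, -2.3]
opening: 0.729
```

```bash
python3 - <<'E'
from h import *
st(); s=snap('wrist','w11.png')
s=snap('scene');cv2.imwrite('pics/s11.png',cv2.resize(s['frame'][120:220,50:190,::-1],None,fx=4.5,fy=4.5,interpolation=cv2.INTER_CUBIC))
E
```

```text
t 19.4 tcp [ 556.8 -254.   247.2] jaw 85.16 open 0.729 F [-0.1  0.1 -2.3] j [-0.56  0.49 -0.12  0.95 -0.   -0.48]
```

View pics/w11.png

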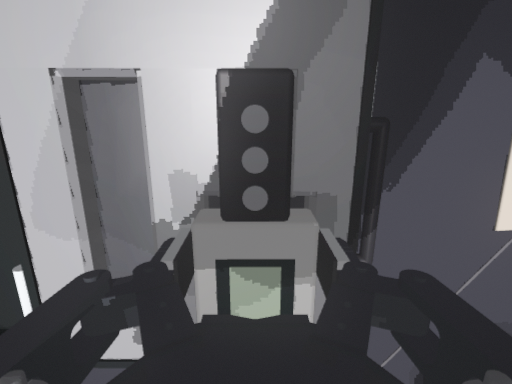

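View pics/s11.png

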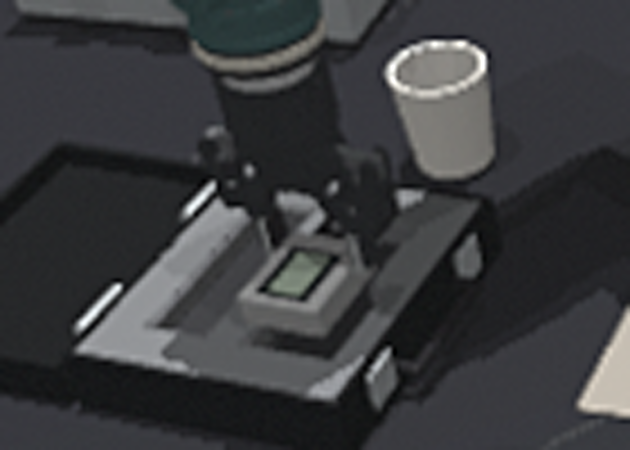

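```bash
python3 - <<'E'
from h import *
s=snap('wrist')
f=np.clip(s['frame'].astype(int)*1.3,0,255).astype('uint8')
cv2.imwrite('pics/w11z.png',cv2.resize(f[55:240,180:335,::-1],None,fx=3.2,fy=3.2,interpolation=cv2.INTER_CUBIC))
# predicted mouth outlines
u=np.radians(-4.8);X=np.array([np.cos(u),np.sin(u),0]);Y=np.array([-X[1],X[0],0])
c=np.array([.5455,-.2525,.05])
pr=proj(s,[c+X*a+Y*b for a,b in[(-.0805,.0225),(-.0805,-.0225),(-.0105,.0225),(-.0105,-.0225),(-.0105,.0375),(-.0105,-.0375)]]);print(((pr-[180,55])*3.2).round(0).tolist())
E
```

```text
[[372.0, 43.0], [113.0, 44.0], [358.0, 432.0], [127.0, 433.0], [436.0, 432.0], [50.0, 433.0]]
```

View pics/w11z.png

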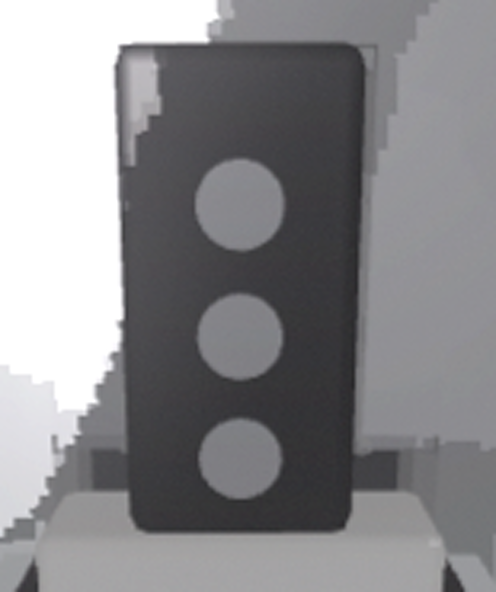

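>>> {"fn": "carry_out", "kwargs": {
  "deltas": [
    {"tx":1,"ty":1,"tz":0,"spin":0,"grip":0},
    {"tx":0,"ty":0,"tz":-6,"spin":0,"grip":0},
    {"tx":0,"ty":0,"tz":-5,"spin":0,"grip":0},
    {"tx":0,"ty":0,"tz":-3,"spin":0,"grip":0},
    {"tx":0,"ty":0,"tz":-3,"spin":0,"grip":0},
    {"tx":0,"ty":0,"tz":0,"spin":0,"grip":0}
  ]
}}

```text
clock: 20.3
eef_pos: [0.5576, -0.2529, 0.2294]
ee_rot: [0.521, -0.521, -0.478, 0.478]
wrist_force: [0.1, 0.0, -2.4]
opening: 0.731
```

>>> {"fn": "carry_out", "kwargs": {
  "deltas": [
    {"tx":0,"ty":0,"tz":-2,"spin":0,"grip":0},
    {"tx":0,"ty":0,"tz":0,"spin":0,"grip":0}
  ]
}}

```text
clock: 20.55
eef_pos: [0.5576, -0.2529, 0.2276]
ee_rot: [0.521, -0.521, -0.478, 0.478]
wrist_force: [-0.2, 0.8, -2.2]
opening: 0.732
```

>>> {"fn": "carry_out", "kwargs": {
  "deltas": [
    {"tx":0,"ty":0,"tz":-1,"spin":0,"grip":0},
    {"tx":0,"ty":0,"tz":-1,"spin":0,"grip":0},
    {"tx":0,"ty":0,"tz":0,"spin":0,"grip":0}
  ]
}}

```text
clock: 20.92
eef_pos: [0.5576, -0.2529, 0.2256]
ee_rot: [0.521, -0.521, -0.478, 0.478]
wrist_force: [0.0, -0.5, -2.7]
opening: 0.732
```

>>> {"fn": "carry_out", "kwargs": {
  "deltas": [
    {"tx":0,"ty":0,"tz":-1,"spin":0,"grip":0},
    {"tx":0,"ty":0,"tz":0,"spin":0,"grip":0}
  ]
}}

```text
clock: 21.18
eef_pos: [0.5577, -0.253, 0.2248]
ee_rot: [-0.521, 0.521, 0.478, -0.478]
wrist_force: [-0.6, -0.3, -0.9]
opening: 0.728
```

>>> {"fn": "carry_out", "kwargs": {
  "deltas": [
    {"tx":0,"ty":0,"tz":-1,"spin":0,"grip":0},
    {"tx":0,"ty":0,"tz":0,"spin":0,"grip":0}
  ]
}}

```text
clock: 21.42
eef_pos: [0.5578, -0.253, 0.224]
ee_rot: [-0.52, 0.521, 0.478, -0.478]
wrist_force: [0.1, -0.7, 2.9]
opening: 0.731
```

```bash
python3 - <<'E'
from h import *
st()
s=snap('scene');cv2.imwrite('pics/s12.png',cv2.resize(s['frame'][120:220,50:190,::-1],None,fx=4.5,fy=4.5,interpolation=cv2.INTER_CUBIC))
E
```

```text
t 21.43 tcp [ 557.8 -253.   224. ] jaw 85.15 open 0.731 F [ 0.1 -0.7  2.9] j [-0.56  0.51 -0.16  0.9  -0.   -0.47]
```

View pics/s12.png

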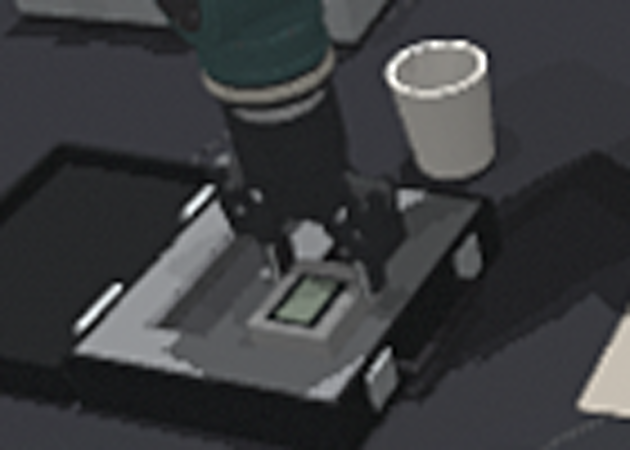

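>>> {"fn": "carry_out", "kwargs": {
  "deltas": [
    {"tx":0,"ty":0,"tz":0,"spin":0,"grip":0.85},
    {"tx":0,"ty":0,"tz":0,"spin":0,"grip":0.85},
    {"tx":0,"ty":0,"tz":0,"spin":0,"grip":0.85},
    {"tx":0,"ty":0,"tz":0,"spin":0,"grip":0.85},
    {"tx":0,"ty":0,"tz":15,"spin":0,"grip":0.85},
    {"tx":0,"ty":0,"tz":25,"spin":0,"grip":0.85},
    {"tx":0,"ty":0,"tz":20,"spin":0,"grip":0.85},
    {"tx":-10,"ty":1,"tz":0,"spin":0,"grip":0},
    {"tx":-9,"ty":0.5,"tz":0,"spin":0,"grip":0},
    {"tx":0,"ty":0,"tz":0,"spin":0,"grip":0},
    {"tx":0,"ty":0,"tz":0,"spin":0,"grip":0},
    {"tx":0,"ty":0,"tz":0,"spin":0,"grip":0},
    {"tx":0,"ty":0,"tz":0,"spin":0,"grip":0},
    {"tx":0,"ty":0,"tz":0,"spin":0,"grip":0}
  ]
}}

```text
clock: 23.22
eef_pos: [0.5388, -0.2514, 0.2836]
ee_rot: [0.521, -0.521, -0.478, 0.478]
wrist_force: [0.3, 0.0, -0.1]
opening: -0.0
```

```bash
python3 - <<'E'
from h import *
st(); snap('wrist','w13.png')
s=snap('scene');cv2.imwrite('pics/s13.png',cv2.resize(s['frame'][120:220,50:190,::-1],None,fx=4.5,fy=4.5,interpolation=cv2.INTER_CUBIC))
E
```

```text
t 23.23 tcp [ 538.8 -251.4  283.6] jaw 85.16 open -0.0 F [ 0.3  0.  -0.1] j [-0.57  0.44 -0.11  1.02  0.   -0.49]
```

View pics/w13.png

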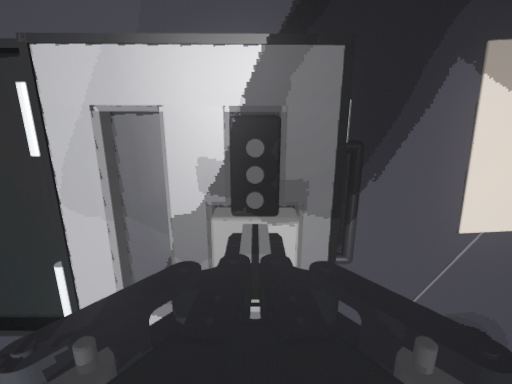

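View pics/s13.png

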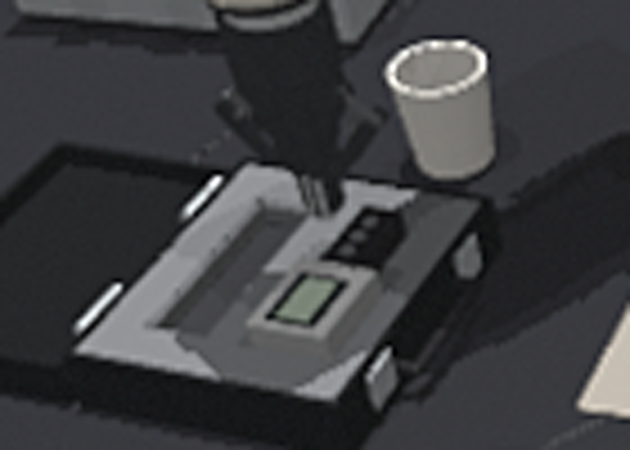

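>>> {"fn": "carry_out", "kwargs": {
  "deltas": [
    {"tx":0,"ty":0,"tz":-20,"spin":0,"grip":0},
    {"tx":0,"ty":0,"tz":-14,"spin":0,"grip":0},
    {"tx":0,"ty":0,"tz":-5,"spin":0,"grip":0},
    {"tx":0,"ty":0,"tz":-2,"spin":0,"grip":0},
    {"tx":0,"ty":0,"tz":-1,"spin":0,"grip":0},
    {"tx":0,"ty":0,"tz":0,"spin":0,"grip":0}
  ]
}}

```text
clock: 24.08
eef_pos: [0.5387, -0.2514, 0.242]
ee_rot: [-0.521, 0.521, 0.478, -0.478]
wrist_force: [-0.5, -0.1, 0.7]
opening: 0.002
```

>>> {"fn": "carry_out", "kwargs": {
  "deltas": [
    {"tx":0,"ty":0,"tz":-1,"spin":0,"grip":0},
    {"tx":0,"ty":0,"tz":-1,"spin":0,"grip":0}
  ]
}}

```text
clock: 24.32
eef_pos: [0.5388, -0.2515, 0.2403]
ee_rot: [-0.52, 0.521, 0.479, -0.478]
wrist_force: [-0.3, 1.0, 8.1]
opening: 0.004
```

>>> {"fn": "carry_out", "kwargs": {
  "deltas": [
    {"tx":0,"ty":0,"tz":-1,"spin":0,"grip":0},
    {"tx":0,"ty":0,"tz":0,"spin":0,"grip":0}
  ]
}}

```text
clock: 24.58
eef_pos: [0.5389, -0.2512, 0.2391]
ee_rot: [-0.52, 0.521, 0.479, -0.478]
wrist_force: [1.4, 3.3, 4.6]
opening: -0.003
```

>>> {"fn": "carry_out", "kwargs": {
  "deltas": [
    {"tx":0,"ty":0,"tz":-1,"spin":0,"grip":0},
    {"tx":0,"ty":0,"tz":-1,"spin":0,"grip":0}
  ]
}}

```text
clock: 24.82
eef_pos: [0.539, -0.2507, 0.2375]
ee_rot: [-0.52, 0.521, 0.48, -0.478]
wrist_force: [1.2, 10.7, 14.4]
opening: 0.004
```

>>> {"fn": "carry_out", "kwargs": {
  "deltas": [
    {"tx":0,"ty":0,"tz":-1,"spin":0,"grip":0},
    {"tx":0,"ty":0,"tz":-1,"spin":0,"grip":0}
  ]
}}

```text
clock: 25.08
eef_pos: [0.539, -0.2504, 0.2357]
ee_rot: [0.52, -0.52, -0.48, 0.478]
wrist_force: [1.1, 9.9, 12.5]
opening: 0.0
```

>>> {"fn": "carry_out", "kwargs": {
  "deltas": [
    {"tx":0,"ty":0,"tz":-1,"spin":0,"grip":0},
    {"tx":0,"ty":0,"tz":-1,"spin":0,"grip":0}
  ]
}}

```text
clock: 25.32
eef_pos: [0.5389, -0.2512, 0.2331]
ee_rot: [-0.52, 0.521, 0.479, -0.478]
wrist_force: [1.8, 1.2, 3.0]
opening: 0.001
```

```bash
python3 - <<'E'
from h import *
st(); s=snap('wrist')
cv2.imwrite('pics/w14.png',cv2.resize(s['frame'][50:330,90:370,::-1],None,fx=2.1,fy=2.1,interpolation=cv2.INTER_CUBIC))
s=snap('scene');cv2.imwrite('pics/s14.png',cv2.resize(s['frame'][140:210,70:170,::-1],None,fx=7,fy=7,interpolation=cv2.INTER_CUBIC))
E
```

```text
t 25.32 tcp [ 538.9 -251.2  233.1] jaw 85.18 open 0.001 F [1.8 1.2 3. ] j [-0.57  0.48 -0.19  0.9   0.   -0.49]
```

View pics/w14.png

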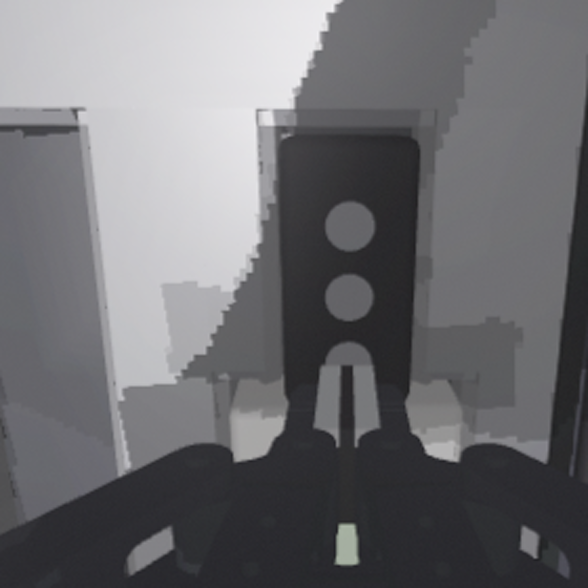

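View pics/s14.png

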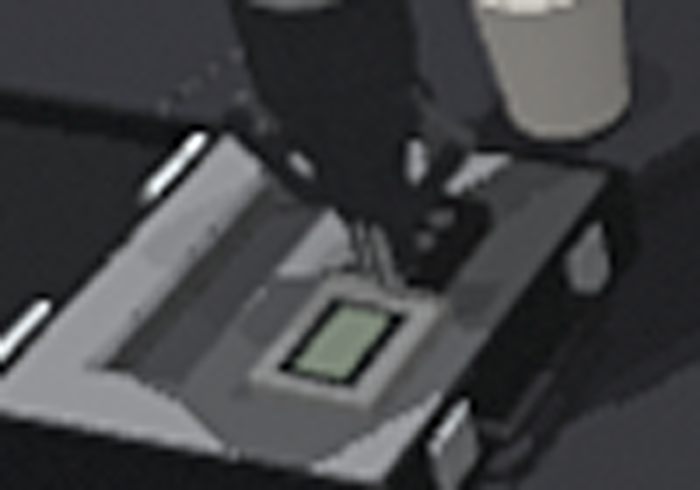

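>>> {"fn": "carry_out", "kwargs": {
  "deltas": [
    {"tx":0,"ty":0,"tz":-1,"spin":0,"grip":0},
    {"tx":0,"ty":0,"tz":-1,"spin":0,"grip":0}
  ]
}}

```text
clock: 25.68
eef_pos: [0.5387, -0.2516, 0.2308]
ee_rot: [-0.521, 0.521, 0.478, -0.478]
wrist_force: [0.1, -0.3, 4.5]
opening: -0.002
```

>>> {"fn": "carry_out", "kwargs": {
  "deltas": [
    {"tx":0,"ty":0,"tz":-1,"spin":0,"grip":0},
    {"tx":0,"ty":0,"tz":-1,"spin":0,"grip":0}
  ]
}}

```text
clock: 25.92
eef_pos: [0.5385, -0.2515, 0.2293]
ee_rot: [-0.521, 0.521, 0.478, -0.479]
wrist_force: [-6.4, 2.3, 26.7]
opening: 0.001
```

>>> {"fn": "carry_out", "kwargs": {
  "deltas": [
    {"tx":0,"ty":0,"tz":-1,"spin":0,"grip":0},
    {"tx":0,"ty":0,"tz":0,"spin":0,"grip":0}
  ]
}}

```text
clock: 26.18
eef_pos: [0.5384, -0.2514, 0.2293]
ee_rot: [-0.52, 0.521, 0.478, -0.479]
wrist_force: [-8.1, 2.4, 31.2]
opening: -0.005
```

>>> {"fn": "carry_out", "kwargs": {
  "deltas": [
    {"tx":0,"ty":0,"tz":10,"spin":0,"grip":0},
    {"tx":0,"ty":0,"tz":12,"spin":0,"grip":0},
    {"tx":-22,"ty":2,"tz":0,"spin":0,"grip":0},
    {"tx":-23,"ty":2,"tz":0,"spin":0,"grip":0},
    {"tx":0,"ty":0,"tz":0,"spin":0,"grip":0},
    {"tx":0,"ty":0,"tz":-10,"spin":0,"grip":0},
    {"tx":0,"ty":0,"tz":-4,"spin":0,"grip":0},
    {"tx":0,"ty":0,"tz":-2,"spin":0,"grip":0},
    {"tx":0,"ty":0,"tz":0,"spin":0,"grip":0}
  ]
}}

```text
clock: 27.3
eef_pos: [0.4938, -0.2474, 0.2334]
ee_rot: [0.521, -0.52, -0.478, 0.478]
wrist_force: [0.4, -0.5, 1.1]
opening: 0.0
```

>>> {"fn": "carry_out", "kwargs": {
  "deltas": [
    {"tx":0,"ty":0,"tz":-2,"spin":0,"grip":0},
    {"tx":0,"ty":0,"tz":-1,"spin":0,"grip":0}
  ]
}}

```text
clock: 27.55
eef_pos: [0.4937, -0.2474, 0.2306]
ee_rot: [-0.521, 0.521, 0.478, -0.478]
wrist_force: [0.2, -0.1, -0.3]
opening: -0.005
```

>>> {"fn": "carry_out", "kwargs": {
  "deltas": [
    {"tx":0,"ty":0,"tz":-1,"spin":0,"grip":0},
    {"tx":0,"ty":0,"tz":-1,"spin":0,"grip":0}
  ]
}}

```text
clock: 27.8
eef_pos: [0.4936, -0.2474, 0.2293]
ee_rot: [-0.52, 0.521, 0.478, -0.478]
wrist_force: [-6.6, 4.4, 24.1]
opening: 0.003
```

>>> {"fn": "carry_out", "kwargs": {
  "deltas": [
    {"tx":0,"ty":0,"tz":15,"spin":0,"grip":0},
    {"tx":0,"ty":0,"tz":20,"spin":0,"grip":0.62},
    {"tx":25,"ty":-2,"tz":0,"spin":0,"grip":0.62},
    {"tx":30,"ty":-3,"tz":0,"spin":0,"grip":0.62},
    {"tx":25,"ty":-2,"tz":0,"spin":0,"grip":0.62},
    {"tx":15,"ty":-1,"tz":0,"spin":0,"grip":0.62},
    {"tx":0,"ty":0,"tz":0,"spin":0,"grip":0.62},
    {"tx":0,"ty":0,"tz":-18,"spin":0,"grip":0.62},
    {"tx":0,"ty":0,"tz":-12,"spin":0,"grip":0.62},
    {"tx":0,"ty":0,"tz":-4,"spin":0,"grip":0.62},
    {"tx":0,"ty":0,"tz":0,"spin":0,"grip":0.62}
  ]
}}

```text
clock: 29.18
eef_pos: [0.5885, -0.2554, 0.2298]
ee_rot: [0.521, -0.521, -0.478, 0.478]
wrist_force: [0.3, -0.4, 0.4]
opening: 0.622
```

```bash
python3 - <<'E'
from h import *
st(); s=snap('wrist','w15.png')
s=snap('scene');cv2.imwrite('pics/s15.png',cv2.resize(s['frame'][140:210,70:170,::-1],None,fx=7,fy=7,interpolation=cv2.INTER_CUBIC))
E
```

```text
t 29.18 tcp [ 588.5 -255.4  229.8] jaw 85.15 open 0.622 F [ 0.3 -0.4  0.4] j [-0.54  0.55 -0.06  0.95  0.   -0.45]
```

View pics/w15.png

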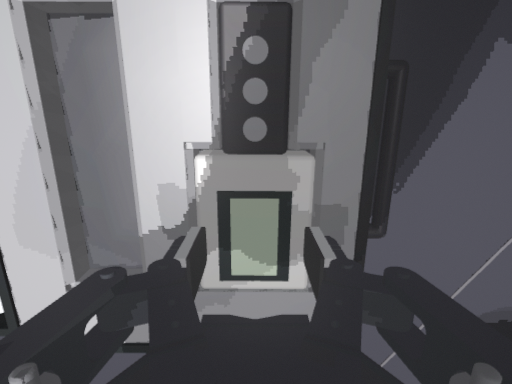

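View pics/s15.png

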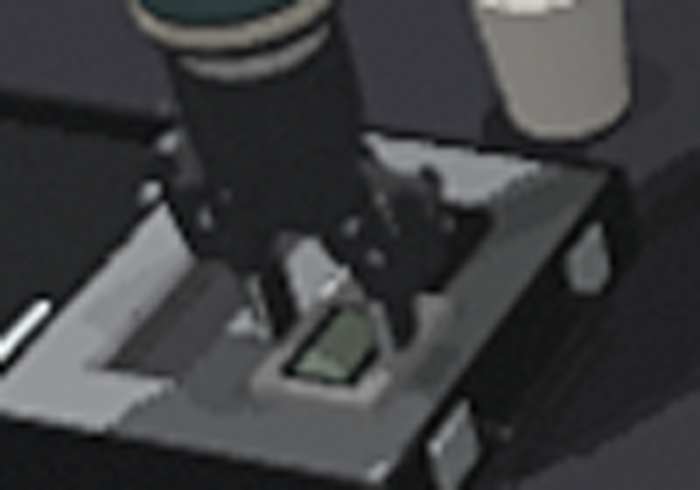

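>>> {"fn": "carry_out", "kwargs": {
  "deltas": [
    {"tx":0,"ty":0,"tz":-1.5,"spin":0,"grip":0.62},
    {"tx":0,"ty":0,"tz":-1.5,"spin":0,"grip":0.62}
  ]
}}

```text
clock: 29.52
eef_pos: [0.5887, -0.2554, 0.2268]
ee_rot: [-0.521, 0.521, 0.478, -0.478]
wrist_force: [0.1, -0.2, 0.4]
opening: 0.619
```

>>> {"fn": "carry_out", "kwargs": {
  "deltas": [
    {"tx":0,"ty":0,"tz":-1,"spin":0,"grip":0.62},
    {"tx":0,"ty":0,"tz":-1,"spin":0,"grip":0.62}
  ]
}}

```text
clock: 29.78
eef_pos: [0.5886, -0.2553, 0.2257]
ee_rot: [-0.52, 0.521, 0.478, -0.478]
wrist_force: [-6.7, 3.2, 23.7]
opening: 0.619
```

>>> {"fn": "carry_out", "kwargs": {
  "deltas": [
    {"tx":0,"ty":0,"tz":-1,"spin":0,"grip":0.62},
    {"tx":0,"ty":0,"tz":0,"spin":0,"grip":0.62}
  ]
}}

```text
clock: 30.02
eef_pos: [0.5885, -0.2552, 0.2257]
ee_rot: [-0.52, 0.521, 0.479, -0.478]
wrist_force: [-8.4, 3.9, 27.3]
opening: 0.618
```

>>> {"fn": "carry_out", "kwargs": {
  "deltas": [
    {"tx":0,"ty":0,"tz":20,"spin":0,"grip":0.62},
    {"tx":-5,"ty":0,"tz":40,"spin":0,"grip":0.62},
    {"tx":-10,"ty":0,"tz":40,"spin":0,"grip":1},
    {"tx":-10,"ty":0,"tz":40,"spin":0,"grip":1},
    {"tx":-10,"ty":0,"tz":10,"spin":0,"grip":1},
    {"tx":0,"ty":0,"tz":0,"spin":0,"grip":1},
    {"tx":0,"ty":0,"tz":0,"spin":0,"grip":1}
  ]
}}

```text
clock: 30.9
eef_pos: [0.5537, -0.2553, 0.3724]
ee_rot: [0.521, -0.52, -0.478, 0.479]
wrist_force: [-0.3, 0.5, -0.6]
opening: 0.998
```

```bash
python3 - <<'E'
from h import *
st(); s=snap('wrist')
cv2.imwrite('pics/w16.png',cv2.resize(s['frame'][60:280,130:370,::-1],None,fx=2.7,fy=2.7,interpolation=cv2.INTER_CUBIC))
s=snap('scene','s16full.png');cv2.imwrite('pics/s16.png',cv2.resize(s['frame'][140:210,70:170,::-1],None,fx=7,fy=7,interpolation=cv2.INTER_CUBIC))
E
```

```text
t 30.9 tcp [ 553.7 -255.3  372.4] jaw 85.15 open 0.998 F [-0.3  0.5 -0.6] j [-0.57  0.42  0.11  1.26  0.   -0.48]
```

View pics/w16.png

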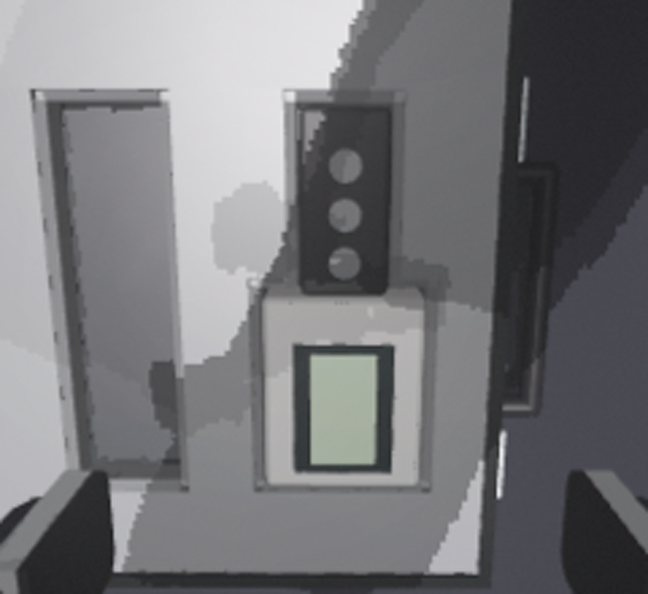

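View pics/s16.png

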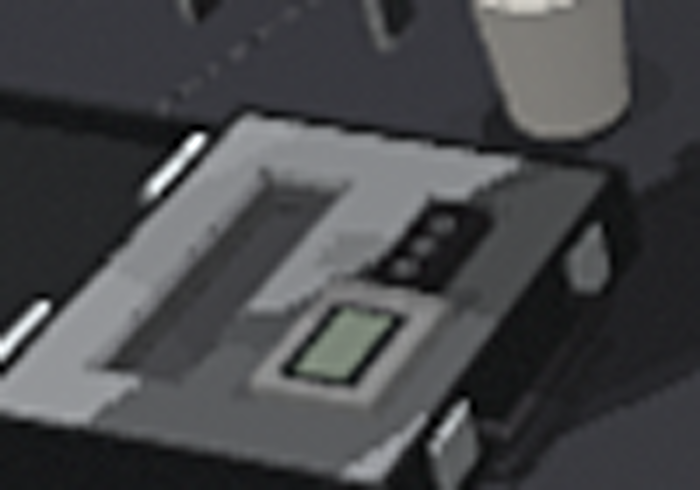

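View pics/s16full.png

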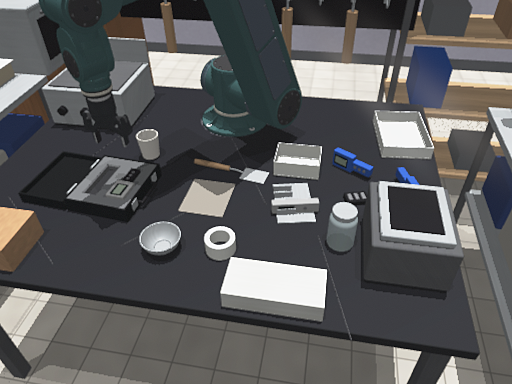

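Looks seated. To confirm, I retouch the handle end and the head with closed fingers and compare heights.

>>> {"fn": "carry_out", "kwargs": {
  "deltas": [
    {"tx":-15,"ty":2,"tz":-30,"spin":0,"grip":0},
    {"tx":-20,"ty":3,"tz":-40,"spin":0,"grip":0},
    {"tx":-25,"ty":3,"tz":-30,"spin":0,"grip":0},
    {"tx":0,"ty":0,"tz":-20,"spin":0,"grip":0},
    {"tx":0,"ty":0,"tz":-12,"spin":0,"grip":0},
    {"tx":0,"ty":0,"tz":-8,"spin":0,"grip":0},
    {"tx":0,"ty":0,"tz":-2.5,"spin":0,"grip":0},
    {"tx":0,"ty":0,"tz":-0.7,"spin":0,"grip":0},
    {"tx":0,"ty":0,"tz":0,"spin":0,"grip":0}
  ]
}}

```text
clock: 32.12
eef_pos: [0.4938, -0.2474, 0.2308]
ee_rot: [-0.52, 0.521, 0.478, -0.478]
wrist_force: [-0.2, 0.2, -0.1]
opening: 0.001
```

>>> {"fn": "carry_out", "kwargs": {
  "deltas": [
    {"tx":0,"ty":0,"tz":-0.7,"spin":0,"grip":0},
    {"tx":0,"ty":0,"tz":0,"spin":0,"grip":0}
  ]
}}

```text
clock: 32.38
eef_pos: [0.4937, -0.2474, 0.2299]
ee_rot: [-0.521, 0.521, 0.478, -0.478]
wrist_force: [-1.2, 0.7, 0.5]
opening: -0.0
```

>>> {"fn": "carry_out", "kwargs": {
  "deltas": [
    {"tx":0,"ty":0,"tz":12,"spin":0,"grip":0},
    {"tx":24,"ty":-2,"tz":8,"spin":0,"grip":0},
    {"tx":24,"ty":-2,"tz":0,"spin":0,"grip":0},
    {"tx":20,"ty":-2,"tz":0,"spin":0,"grip":0},
    {"tx":0,"ty":0,"tz":-12,"spin":0,"grip":0},
    {"tx":0,"ty":0,"tz":-6,"spin":0,"grip":0},
    {"tx":0,"ty":0,"tz":-1.3,"spin":0,"grip":0},
    {"tx":0,"ty":0,"tz":0,"spin":0,"grip":0}
  ]
}}

```text
clock: 33.38
eef_pos: [0.5613, -0.2534, 0.2306]
ee_rot: [0.521, -0.521, -0.478, 0.478]
wrist_force: [0.9, 0.2, 0.7]
opening: 0.002
```

>>> {"fn": "carry_out", "kwargs": {
  "deltas": [
    {"tx":0,"ty":0,"tz":-0.7,"spin":0,"grip":0},
    {"tx":0,"ty":0,"tz":0,"spin":0,"grip":0}
  ]
}}

```text
clock: 33.62
eef_pos: [0.5616, -0.2534, 0.23]
ee_rot: [-0.521, 0.521, 0.478, -0.478]
wrist_force: [0.0, -1.5, 0.1]
opening: 0.001
```

>>> {"fn": "carry_out", "kwargs": {
  "deltas": [
    {"tx":0,"ty":0,"tz":20,"spin":0,"grip":0},
    {"tx":0,"ty":0,"tz":40,"spin":0,"grip":0},
    {"tx":0,"ty":0,"tz":50,"spin":0,"grip":0},
    {"tx":0,"ty":0,"tz":30,"spin":0,"grip":0},
    {"tx":0,"ty":0,"tz":0,"spin":0,"grip":0},
    {"tx":0,"ty":0,"tz":0,"spin":0,"grip":0}
  ]
}}

```text
clock: 34.38
eef_pos: [0.5615, -0.2533, 0.369]
ee_rot: [0.521, -0.52, -0.478, 0.479]
wrist_force: [0.5, -0.0, -0.1]
opening: 0.0
```

```bash
python3 - <<'E'
from h import *
st(); s=snap('wrist')
cv2.imwrite('pics/w17.png',s['frame'][:,:,::-1])
E
```

```text
t 34.38 tcp [ 561.5 -253.3  369. ] jaw 85.16 open 0.0 F [ 0.5 -0.  -0.1] j [-0.56  0.43  0.12  1.25  0.   -0.47]
```

View pics/w17.png

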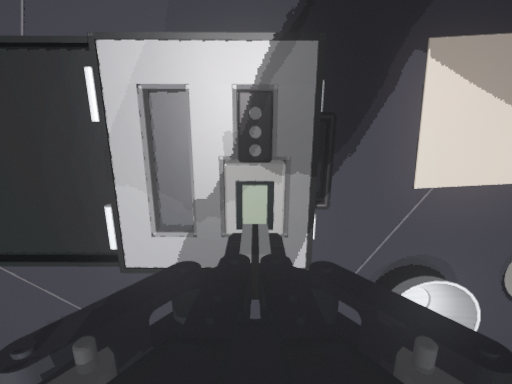

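The picture shows the gauge seated in its cutout (handle at 255,125, head at 255,195) with the fingers clear above it. I hand the job in.

```bash
python3 -c "
from cell import arm
print(arm.finish_job())"
```

```text
the job is handed in; nothing more can be done
None
```

The oven gauge is in its own cutout, display up, with head and handle both at full depth by my checks. The job was handed in at about 34 s.

- **Laying down:** I lifted the gauge out of the rack, stood it on the mat, let go and tipped it onto its back with the closed fingers. A picture confirmed it lay display up.
- **Packing:** I took it again by the head's sides and lowered it onto the nubs. I then pressed it home at the middle, the handle and the head, each until it stopped hard. The wrist force read about 31 N at most.
- **Last checks:** With closed fingers, the middle and the handle stopped at the same TCP height, 229.3 mm, which matches the seated 6 mm proud. A second touch at the handle end and the near part of the head met nothing down to 230 mm, so neither had sprung up. The far end of the head was checked only by its hard stop, at about 226 mm with the fingers part open, and by the pictures.
- **Everything else:** In the last scene picture the straight thermometer was still in the rack and the other things looked unmoved.

The first two move calls were refused because their rows lacked some keys, and nothing moved. No check failed or disagreed. During the middle press there was a brief sideways force of about 10 N while the gauge passed the nubs.

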